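# Run a batch of vial caps through the capping hopper

## Task

Run a batch of vial caps through the bench hopper: gather all the caps lying loose on the bench into the cup with the others already in it, then, with the slide gate fully shut, tip the whole cup out into the hopper and stand the cup upright on the bench again. With the catch pan under the chute, draw the slide gate out until it hits its end stop so that the caps drop into the pan, then push the gate fully shut again and draw the pan, with every cap in it, out from under the hopper so that it sits flat on the bench completely clear of it. Do not disturb the bottle and the jar; any cap that goes astray must end up in the pan too.

Things in the scene. Friction and masses are not known exactly. Their poses are not given: they have to be found in the camera images.
- hopper: fixed aluminium hopper on a dark frame. Origin on the bench under the centre of its outlet; z up; -x is its front, where the gate comes out. Legs 12 mm square at x, y = +-88 mm, 130 mm tall, joined at the top by bars along y at x = +-88 mm; the bench between the legs is bare and the pan slides in between them from the +y or -y side, 164 mm clear
- hopper_mouth (a point): centre of the hopper's square mouth, level with its rim, 200 mm above the bench: 140 mm square inside, 146 outside. Walls upright down to 166 mm above the bench, then sloping in at 60 deg to a 64 mm square outlet at 100 mm, closed by the gate at 88 mm; below, a 74 mm square skirt ends 64 mm above the bench. Axes as the hopper's
- gate (a joint): the hopper's steel slide gate: 0 = fully shut, 0.075 m = fully drawn, at its end stop; grows as it is pulled out to the hopper's -x (front). It may start partly open. About 2 N of friction, stays where it is left
- gate_grip (a point): centre of the top of the gate's black upright grip tab, 124 mm above the bench; moves with the gate; axes as the hopper's. The tab is 14 mm thick (x), 40 mm wide (y) and 44 mm tall (80 to 124 mm above the bench), on a flat stem; 150 mm in front of the outlet centre when shut
- pan: loose square steel catch pan, 120 x 120 mm, 46 mm tall, 3 mm walls and floor, 0.35 kg, open on top, with a black bar handle along its +y: 14 mm wide and 14 mm tall, its top 37 mm above the bench, from the wall to y = 168 mm, with a foot under its end. Origin at the centre of its underside, z up. Starts on the hopper's +y side, handle pointing away from it
- pan_grip (a point): on top of the pan's bar handle, 145 mm from the pan's centre along its y, 37 mm above the pan's underside: the place to grip it, fingers closing across the pan's x
- cup: loose white plastic beaker, 75 mm tall, outside diameter 61 mm at the foot and 66 mm at the rim, 3 mm wall, 5 mm floor, 90 g; origin at the centre of its underside, z up to its mouth. It stands on the bench with some caps in it
- cap1: small blue vial cap, a solid chunky cylinder 20 mm across and 18 mm long, 12 g; origin at its centre, z along its axis; at first standing on the bench
- cap2: small blue vial cap, a solid chunky cylinder 20 mm across and 18 mm long, 12 g; origin at its centre, z along its axis; at first standing on the bench
- cap3: small blue vial cap, a solid chunky cylinder 20 mm across and 18 mm long, 12 g; origin at its centre, z along its axis; at first standing on the bench
- cap4: small blue vial cap, a solid chunky cylinder 20 mm across and 18 mm long, 12 g; origin at its centre, z along its axis; at first standing on the bench
- cap5: small blue vial cap, a solid chunky cylinder 20 mm across and 18 mm long, 12 g; origin at its centre, z along its axis; at first in the cup
- cap6: small blue vial cap, a solid chunky cylinder 20 mm across and 18 mm long, 12 g; origin at its centre, z along its axis; at first in the cup
- cap7: small blue vial cap, a solid chunky cylinder 20 mm across and 18 mm long, 12 g; origin at its centre, z along its axis; at first in the cup
- cap8: small blue vial cap, a solid chunky cylinder 20 mm across and 18 mm long, 12 g; origin at its centre, z along its axis; at first in the cup
- reagent_bottle: amber reagent bottle standing on the bench, 70 mm across, 150 mm tall; not to be disturbed; origin at its underside
- jar: clear closed jar standing on the bench, 56 mm across, 70 mm tall; not to be disturbed; origin at its underside

How it is judged:
By the outcome, as a careful person would: the job done as asked, in the order asked, and still so for the second after the job is handed in, with the robot touching nothing.
Of cap1, cap2, cap3, cap4 only 2 to 4 are there at a start; the rules pass over those that are not, and their reading is None.
Of cap5, cap6, cap7, cap8 only 2 to 4 are there at a start; the rules pass over those that are not, and their reading is None.
At some moment in a run one of pan, cap1, cap2, cap3, cap4 may be knocked a few centimetres aside while the robot is not near it.
It also fails if it takes over 210 s, if anything falls off the work surface, if the arm or the gripper's body presses on something with over 40 N, if the wrist force passes 120 N, or if a joint passes its speed limit or range.

## Robot

A 6-joint arm with a two-finger parallel gripper is mounted at the origin on the work surface. World frame = base frame: x ahead of the robot, y to its left, z up, the work surface at z = 0. Lengths are in m, angles in rad, forces in N, time in s.
With the tool pointing down it reaches from about 0.225 to 0.875 m from the base axis. Payload 3.4 kg.
Tool frame: the origin (TCP) lies at the very end of the fingers, on their centre line; the grasp point (between the pads) lies pinch_z behind it (pinch_z is the distance from the TCP to the grasp point, in m); z points along the fingers, x is the direction in which the jaws open and shut, and the axes are right-handed (so a half turn about z gives the same grasp; the last joint's range is limited). The gripper opens to 85 mm and grips with 20 to 120 N. Pads are 22 mm wide; open, the fingers measure 114 mm over their backs; the gripper's body (76 mm by 85 mm) begins 54 mm behind the grasp point. The pads swing forward as they close: fully open they stand 13 mm farther back than shut.
Start: joints at [-1.441, 0.276, 1.505, -0, 1.361, -0.121], TCP at [0.143, -0.557, 0.231] pointing down, gripper open.
Joint ranges: [-2.89, 2.89], [-0.75, 2.08], [0.22, 2.7], [-1.18, 4.32], [0.11, 2.71], [-2.7, 2.7]. Speed limits (rad/s): [2.57, 2.57, 3.14, 3.14, 3.14, 3.14].

## Interface

Orientations are given as a unit quaternion [x, y, z, w].
In Python, from bench import state, camera, close_job, recognise, silhouettes, pinch_z gives the robot as it stands. The module is installed in compiled form; this text tells all that it offers.
- The arm moves only by the shell command python3 -m pendant 'ROWS' [OPENING] [FORCE]. ROWS is JSON, a list of rows, each an object with "travel": the shift along the world's x, y, z in cm, a list of three; "delta_rot": the turn, a rotation vector about the world's x, y, z in degrees, a list of three. A call has 1 to 10 rows; each row is the pose to reach, as a shift and turn from the pose measured when the call began; what a row does not reach only later rows make up. A row lasts 1/8 s, in which the tool goes at most 62.5 mm and 10.7 degrees, less where a joint would pass 70% of its speed; a pose out of reach is approached as far as the arm can. A call with a gripper value outside its range is refused whole. OPENING is the opening in per cent of the stroke, from 0 (shut) to 100 (fully open), set as the call begins (- or left out, the last holds). The fingers move at their own pace and stop on an object; FORCE is the grip in N (left out, the last holds). Time passes only in rows, so rows that repeat a pose let the fingers close. It gives the time, the measured TCP pose, the force and the opening at its end, in the units of the state.
- state(): the state, without advancing time (a new reading comes with each control period).
- camera(name): name is "scene" or "top"; returns a dict with "pixels" (384x512x3 uint8, red, green, blue), "mtx" (3x3 intrinsics, pixels), "D" ([k1, k2, p1, p2, k3] as OpenCV has them; the pictures are not rectified), "T" (4x4, takes a point from camera to world coordinates). Camera axes: x right, y up, looking along -z (the intrinsics and any distortion apply to the point x, -y, -z); pixel columns grow to the right and rows downward; lengths in m; the calibration is good to about 2 mm. A picture is of the moment at which its call begins. There is no depth.
- close_job(): hands the job in, once; it reports no verdict.
Trained networks look in the newest picture that a camera, given by its name, has taken for a name from the list of things; names that differ only in an ending like _2 or _b are one class to them, and where a whole thing is asked for, a point or a joint stands for the part that bears it (a point fixed in the world has none). Each returns a list of dicts, best first, with "conf" (0 to 1); they miss things now and then, are a little off and sometimes report something else, mostly with a low value. They report only what shows in the picture. A call takes as long as a camera call.
- recognise(camera, thing): "location" ([column, row] in pixels, amid what is visible of it).
- silhouettes(camera, thing): "mask" (384x512 bool, what is visible of it) and "location" ([column, row] in pixels, amid what is visible of it).
The state is a dict: "t": time; "joint_positions": joint angles; "joint_velocities": joint speeds; "effort": joint torques, N m; "tcp_pos": TCP position; "tcp_rot": TCP orientation; "force": force on the tool from outside, world axes, zero at the start; "ft_torque": the same for the moment, N m; "finger_gap": finger opening in m.
Only numpy, scipy, OpenCV 4.12 (cv2) and the standard library are available. Lean on these libraries where they do the work, as an engineer would, in place of code of your own. Each camera call takes 0.05 s, during which the arm holds its last target. There are 200 camera calls.

## Working session

There is one attempt and no reset: what is moved stays moved. The work goes in short steps, Python scripts to look and compute and a shell command to move; the robot and the scene stay as the last step left them, time stands still between calls to the robot, and variables do not carry over. Pictures are saved under pics/ and viewed, about 12 in all and at most 16, crops included, and the job is handed in when it is done.

```bash
mkdir -p pics
cat > h.py <<'E'
import numpy as np, cv2
from bench import state, camera, close_job, recognise, silhouettes, pinch_z
def cam(n,save=None):
    c=camera(n)
    if save: cv2.imwrite('pics/'+save,cv2.cvtColor(c['pixels'],cv2.COLOR_RGB2BGR))
    return c
def ray(c,px):
    p=cv2.undistortPoints(np.array([[px]],float),np.array(c['mtx']),np.array(c['D']))[0,0]
    T=np.array(c['T']); return T[:3,3],T[:3,:3]@np.array([p[0],-p[1],-1.])
def at(c,px,z):
    o,d=ray(c,px); return o+d*(z-o[2])/d[2]
def proj(c,P):
    T=np.array(c['T']); q=(np.atleast_2d(P)-T[:3,3])@T[:3,:3]; q=q*[1,-1,-1]
    return cv2.projectPoints(q.reshape(-1,1,3),np.zeros(3),np.zeros(3),np.array(c['mtx']),np.array(c['D']))[0][:,0]
E
python3 - <<'E'
from h import *
np.set_printoptions(precision=4,suppress=True)
print(pinch_z if not callable(pinch_z) else pinch_z(),state())
Z=dict(cap1=.009,cup=.04,pan=.023,pan_grip=.03,gate=.1,gate_grip=.1,hopper=.13,reagent_bottle=.075,jar=.035)
for n in ['scene','top']:
    c=cam(n,n+'0.png'); print(n,np.array(c['T']),c['mtx'][0])
    for k,z in Z.items():
        print(k,[(round(r['conf'],2),np.round(r['location']),at(c,r['location'],z)[:2]) for r in recognise(n,k)][:6])
E
```

```text
0.0187 {'t': 0.0, 'joint_positions': array([-1.441 ,  0.2766,  1.5061,  0.    ,  1.3607, -0.121 ]), 'joint_velocities': array([-0.0009, -0.0005, -0.0013, -0.003 , -0.0007,  0.0016]), 'effort': array([  0.0018, -41.6764, -24.5803,  -0.    ,   0.0111,  -0.    ]), 'tcp_pos': array([ 0.1426, -0.5565,  0.2304]), 'tcp_rot': array([ 0.79  , -0.6131, -0.0006, -0.0007]), 'force': array([-0.6261,  0.0685, -0.1639]), 'ft_torque': array([-0.0155,  0.0459,  0.0341]), 'finger_gap': 0.08523033957060795}
scene [[ 0.4494 -0.7611  0.4677  1.0009]
 [ 0.8933  0.3844 -0.2328 -0.252 ]
 [-0.0026  0.5225  0.8526  1.0008]
 [ 0.      0.      0.      1.    ]] [365.7452   0.     254.4737]
cap1 []
cup [(0.76, array([190., 203.]), array([ 0.4192, -0.1808]))]
pan [(0.94, array([342., 182.]), array([0.554 , 0.2852]))]
pan_grip [(0.67, array([344., 184.]), array([0.5663, 0.2793])), (0.55, array([284., 214.]), array([0.5765, 0.0597]))]
gate [(0.9, array([284., 212.]), array([0.6012, 0.0389]))]
gate_grip [(0.8, array([284., 214.]), array([0.6049, 0.0371]))]
hopper [(0.96, array([292., 209.]), array([0.6145, 0.0551]))]
[... 169 characters left out ...]

 [-0.9998  0.0114  0.0165  0.0096]
 [ 0.0181  0.1586  0.9872  1.1611]
 [ 0.      0.      0.      1.    ]] [353.0519   0.     262.3406]
cap1 []
cup [(0.72, array([317., 221.]), array([ 0.4421, -0.1844]))]
pan [(0.7, array([171., 178.]), array([0.5796, 0.2914]))]
pan_grip [(0.59, array([174., 179.]), array([0.575 , 0.2797]))]
gate [(0.73, array([242., 179.]), array([0.563 , 0.0541]))]
gate_grip [(0.85, array([246., 179.]), array([0.5641, 0.0434])), (0.66, array([319., 220.]), array([ 0.4399, -0.1786]))]
hopper [(0.66, array([244., 157.]), array([0.6254, 0.0483]))]
reagent_bottle [(0.84, array([400., 193.]), array([ 0.5298, -0.4409]))]
jar [(0.77, array([187., 242.]), array([0.3738, 0.2255]))]
```

View pics/scene0.png

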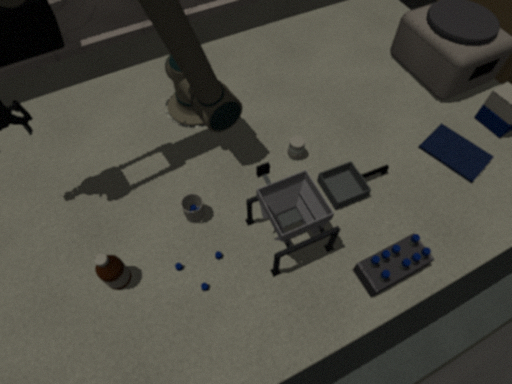

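View pics/top0.png

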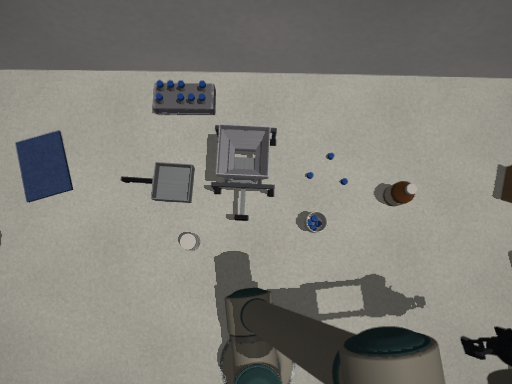

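Three loose caps, in the top view at (330,156), (309,175) and (344,181). The cup is at (314,221), and the rack caps are decoys. Next I'll measure precisely from enlarged crops.

Run:
```python
from h import *
np.set_printoptions(precision=4,suppress=True)
C={}
for n in ['scene','top']:
    c=cam(n); C[n]=c
    hsv=cv2.cvtColor(c['pixels'],cv2.COLOR_RGB2HSV)
    m=((hsv[...,0]>105)&(hsv[...,0]<130)&(hsv[...,1]>150)&(hsv[...,2]>50)).astype(np.uint8)
    k,l,s,ce=cv2.connectedComponentsWithStats(m)
    for i in range(1,k):
        if 4<s[i,4]<150: print(n,s[i,4],ce[i],at(c,ce[i],.011)[:2])
    for t in ['cup','jar','reagent_bottle','pan','gate_grip']:
        for r in silhouettes(n,t)[:1]:
            m=r['mask'].astype(np.uint8); ct=max(cv2.findContours(m,0,2)[0],key=cv2.contourArea)
            print(n,t,round(r['conf'],2),m.sum(),cv2.boundingRect(ct),cv2.minAreaRect(ct), )
b=lambda n,x,y,w,h:cv2.resize(cv2.cvtColor(C[n]['pixels'],4)[y:y+h,x:x+w],None,fx=5,fy=5,interpolation=2)
a=b('scene',240,150,150,115); cv2.imwrite('pics/c1.png',a)
a=b('top',115,120,160,110); cv2.imwrite('pics/c2.png',a)
```

```text
scene 19 [193.0526 206.9474] [ 0.4177 -0.1751]
scene 26 [415.6154 237.0385] [0.8124 0.3776]
scene 32 [396.1562 247.5625] [0.8126 0.3041]
scene 27 [426.4074 250.4444] [0.8609 0.3782]
scene 37 [386.027  253.2432] [0.8133 0.2665]
scene 21 [217.8571 254.4286] [ 0.5962 -0.1695]
scene 35 [416.6571 256.    ] [0.8613 0.3412]
scene 34 [375.4706 258.5588] [0.8126 0.2292]
scene 34 [406.6765 261.5882] [0.8614 0.3042]
scene 19 [178.0526 265.8421] [ 0.5772 -0.2847]
scene 37 [385.5676 273.0811] [0.8611 0.2288]
scene 23 [204.2609 285.9565] [ 0.6643 -0.2405]
scene cup 0.62 551 (181, 193, 24, 31) ((192.56707763671875, 208.10366821289062), (30.81039810180664, 22.307170867919922), 83.6598129272461)
scene jar 0.65 322 (288, 136, 17, 23) ((296.0, 147.0), (22.0, 16.0), 90.0)
scene pan 0.71 523 (181, 193, 24, 30) ((192.95001220703125, 207.35000610351562), (29.725406646728516, 21.819713592529297), 71.56504821777344)
scene gate_grip 0.78 505 (277, 208, 25, 18) ((289.17242431640625, 216.43104553222656), (14.298541069030762, 22.28343963623047), 68.19859313964844)
top 31 [159.7097  83.7419] [0.9145 0.3492]
top 3
[... 334 characters left out ...]
.2371]
top 22 [309.1818 175.0909] [ 0.5978 -0.1654]
top 24 [343.8333 181.25  ] [ 0.5783 -0.281 ]
top 100 [313.58 222.39] [ 0.4404 -0.1778]
top cup 0.71 233 (305, 212, 23, 21) ((315.2500305175781, 222.25003051757812), (20.50609588623047, 21.21320343017578), 45.0)
top jar 0.65 335 (179, 232, 22, 20) ((189.5, 241.5), (19.0, 21.0), 90.0)
top reagent_bottle 0.74 610 (384, 181, 33, 25) ((400.2000732421875, 192.40000915527344), (22.360679626464844, 33.09380340576172), 63.43495178222656)
top pan 0.9 1666 (121, 162, 74, 41) ((157.01016235351562, 180.85784912109375), (72.2445068359375, 38.47340393066406), 4.085616588592529)
top gate_grip 0.94 482 (234, 157, 20, 12) ((243.5, 162.5), (11.0, 19.0), 90.0)
```

View pics/c1.png

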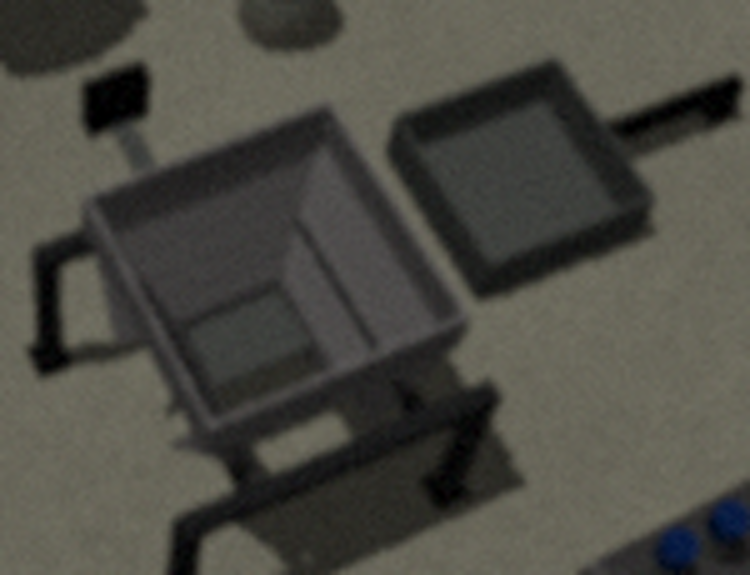

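View pics/c2.png

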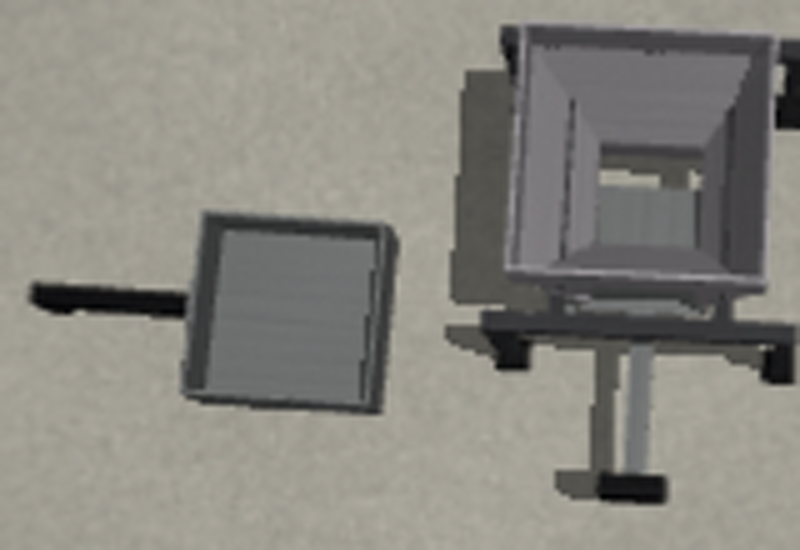

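The gate starts partly open, and the hopper's yaw is near zero. Next I'll fit poses from keypoints in both views.

Run:
```python
from h import *
from scipy.optimize import least_squares
np.set_printoptions(precision=4,suppress=True)
C={n:cam(n) for n in ['scene','top']}
off=dict(scene=(240,150),top=(115,120))
def fit(obs,x0):
    def res(p,per=None):
        c,s=np.cos(p[2]),np.sin(p[2]); R=np.array([[c,-s,0],[s,c,0],[0,0,1]])
        o=[]
        for n,px,P in obs:
            if per and n!=per: continue
            q=(np.array(px)+.5)/5-.5+off[n]
            o.append(proj(C[n],R@np.array(P)+[p[0],p[1],0])[0]-q)
        return np.array(o).ravel()
    r=least_squares(res,x0,loss='soft_l1'); print(r.x,np.round(res(r.x),1))
    for n in C: print('  ',n,least_squares(res,x0,args=(n,),loss='soft_l1').x)
    return r.x
h=.0728;z=.2
H=fit([('top',(503,25),(h,h,z)),('top',(777,38),(h,-h,z)),('top',(766,288),(-h,-h,z)),('top',(505,275),(-h,h,z)),
('scene',(330,103),(-h,h,z)),('scene',(85,203),(-h,-h,z)),('scene',(470,322),(h,h,z)),('scene',(212,430),(h,-h,z))],[.65,.05,0])
G=fit([('top',(598,474),(.007,.02,.124)),('top',(667,477),(.007,-.02,.124)),('scene',(83,85),(-.007,-.02,.124)),('scene',(146,65),(-.007,.02,.124))],[.47,.05,0])
c,s=np.cos(H[2]),np.sin(H[2]); print('gate in hopper',np.array([[c,s],[-s,c]])@(G[:2]-H[:2]))
k=.06;z=.046
fit([('top',(203,211),(k,k,z)),('top',(396,226),(k,-k,z)),('top',(381,410),(-k,-k,z)),('top',(183,396),(-k,k,z)),('top',(33,283),(.007,.168,.037)),
('scene',(553,58),(-k,k,z)),('scene',(393,127),(-k,-k,z)),('scene',(652,197),(k,k,z)),('scene',(740,75),(-.007,.168,.037))],[.58,.28,0])
a=np.linspace(0,2*np.pi,60)
def ms(n,t):
    r=silhouettes(n,t)
    return r[0]['mask'].astype(np.uint8) if r else None
for t,r0,r1,hh,x0 in [('cup',.0305,.033,.075,(.43,-.18)),('jar',.028,.028,.07,(.373,.22)),('reagent_bottle',.035,.035,.1,(.53,-.45))]:
    ob=[(n,ms(n,t)) for n in C]
    print(t,[None if m is None else m.sum() for n,m in ob])
    for sel in (['scene'],['top'],['scene','top']):
        def res(p):
            o=[]
            for n,m in ob:
                if n not in sel or m is None: continue
                ct=max(cv2.findContours(m,0,2)[0],key=cv2.contourArea)
                x,y,w,e=cv2.boundingRect(ct)
                P=np.array([[p[0]+r*np.cos(b),p[1]+r*np.sin(b),zz] for r,zz in((r0,0),(r1,hh)) for b in a])
                q=proj(C[n],P); o+=list(np.r_[q.min(0)-[x-.5,y-.5],q.max(0)-[x+w-.5,y+e-.5]])
            return np.array(o)
        if not any(n in sel and m is not None for n,m in ob): continue
        r=least_squares(res,x0,loss='soft_l1'); print(' ',sel,r.x,np.round(r.fun,1))
```

```text
[ 0.6275  0.0476 -0.0333] [ 3.9 -0.5  0.3 -0.7  0.5 -0.6  0.3 -0.4  0.2 -1.  -0.1 -1.6  0.6 -1.4
  0.1 -0.5]
   scene [ 0.63    0.0455 -0.0336]
   top [ 0.6258  0.0497 -0.0281]
[ 0.4472  0.0538 -0.0383] [ 0.3 -0.6  0.1 -0.5  0.1 -0.6 -0.2 -1.2]
   scene [ 0.4501  0.0519 -0.0967]
   top [ 0.4455  0.0544 -0.033 ]
gate in hopper [-0.1804  0.0002]
[ 0.5646  0.2785 -0.0598] [ 1.   0.  -0.6 -0.4 -1.3 -0.4  0.6 -0.3  0.7 -0.1  0.3 -0.5 -0.2 -2.2
  0.6  0.5 -1.  -0.7]
   scene [ 0.5676  0.2771 -0.0488]
   top [ 0.5638  0.2791 -0.0592]
cup [np.uint64(474), np.uint64(244)]
  ['scene'] [ 0.4373 -0.178 ] [-0.3 -0.3  0.4  0.2]
  ['top'] [ 0.4391 -0.1788] [-0.4  0.2  0.4 -0.2]
  ['scene', 'top'] [ 0.4383 -0.1783] [-0.3  0.1  0.4  0.5 -0.5  0.4  0.2  0.1]
jar [np.uint64(316), np.uint64(306)]
  ['scene'] [0.3728 0.218 ] [-1.4 -1.8  1.2  1.4]
  ['top'] [0.3739 0.2194] [-0.5 -0.3  0.5  0.2]
  ['scene', 'top'] [0.3737 0.2191] [-1.  -1.7  1.7  1.5 -0.4 -0.2  0.6  0.3]
reagent_bottle [np.uint64(912), np.uint64(565)]
  ['scene'] [ 0.5296 -0.449 ] [-0.5 -0.1  0.6  0.1]
  ['top'] [ 0.531  -0.4479] [-1.  -1.1  0.9  1.2]
  ['scene', 'top'] [ 0.53   -0.4486] [-0.4 -0.   0.8  0.1 -0.8 -0.8  1.1  1.5]
```

```bash
T='{"travel":[30.4,61.0,-3],"delta_rot":[0,0,73.7]}'; python3 -m pendant '[{"travel":[30.4,61.0,-3],"delta_rot":[0,0,73.7]},{"travel":[30.4,61.0,-3],"delta_rot":[0,0,73.7]},{"travel":[30.4,61.0,-3],"delta_rot":[0,0,73.7]},{"travel":[30.4,61.0,-3],"delta_rot":[0,0,73.7]},{"travel":[30.4,61.0,-3],"delta_rot":[0,0,73.7]},{"travel":[30.4,61.0,-3],"delta_rot":[0,0,73.7]},{"travel":[30.4,61.0,-3],"delta_rot":[0,0,73.7]},{"travel":[30.4,61.0,-3],"delta_rot":[0,0,73.7]},{"travel":[30.4,61.0,-3],"delta_rot":[0,0,73.7]},{"travel":[30.4,61.0,-3],"delta_rot":[0,0,73.7]}]' 35 40
```

```text
t: 3.25
tcp_pos: [0.4221, 0.0037, 0.2042]
tcp_rot: [1.0, -0.017, 0.001, 0.0]
force: [0.9, -0.5, -0.3]
finger_gap: 0.0296
```

```bash
python3 -m pendant '[{"travel":[2.5,5.0,0],"delta_rot":[0,0,0]},{"travel":[2.5,5.0,0],"delta_rot":[0,0,0]},{"travel":[2.5,5.0,-5],"delta_rot":[0,0,0]},{"travel":[2.5,5.0,-8],"delta_rot":[0,0,0]},{"travel":[2.5,5.0,-10.6],"delta_rot":[0,0,0]},{"travel":[2.5,5.0,-10.6],"delta_rot":[0,0,0]},{"travel":[2.5,5.0,-10.6],"delta_rot":[0,0,0]}]' 35 40
```

```text
t: 4.12
tcp_pos: [0.4477, 0.053, 0.0991]
tcp_rot: [1.0, -0.017, 0.002, 0.0]
force: [-0.8, 0.2, 0.4]
finger_gap: 0.03
```

```bash
python3 -m pendant '[{"travel":[0,0,0],"delta_rot":[0,0,0]},{"travel":[0,0,0],"delta_rot":[0,0,0]},{"travel":[0,0,0],"delta_rot":[0,0,0]},{"travel":[0,0,0],"delta_rot":[0,0,0]}]' 0 40
python3 - <<'E'
from h import *
a=[]
for n in ['scene','top']:
    c=cam(n); u,v=proj(c,state()['tcp_pos'])[0].astype(int); print(n,u,v)
    a.append(cv2.resize(cv2.cvtColor(c['pixels'],4)[v-45:v+55,u-50:u+50],None,fx=4,fy=4))
cv2.imwrite('pics/g1.png',np.hstack(a))
E
```

```text
t: 4.62
tcp_pos: [0.4482, 0.0528, 0.1003]
tcp_rot: [1.0, -0.017, 0.002, 0.001]
force: [-1.9, -0.6, 6.3]
finger_gap: 0.0135
scene 263 170
top 241 216
```

View pics/g1.png

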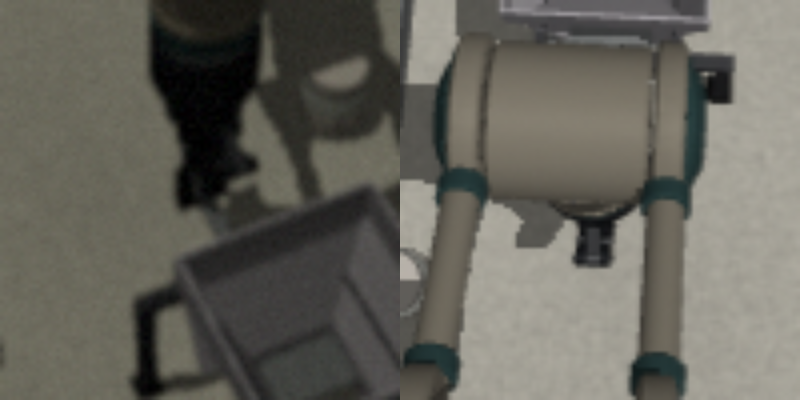

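The tab is gripped (gap 13.5 mm), with fingers on it at scene (263,170). Pushing the gate shut.

```bash
python3 -m pendant '[{"travel":[1,-0.03,0.1],"delta_rot":[0,0,0]},{"travel":[2,-0.07,0.1],"delta_rot":[0,0,0]},{"travel":[2.6,-0.09,0.1],"delta_rot":[0,0,0]},{"travel":[2.8,-0.09,0.1],"delta_rot":[0,0,0]},{"travel":[2.8,-0.09,0.1],"delta_rot":[0,0,0]}]' 
python3 -m pendant '[{"travel":[0.2,-0.01,0],"delta_rot":[0,0,0]},{"travel":[0.4,-0.01,0],"delta_rot":[0,0,0]},{"travel":[0.4,-0.01,0],"delta_rot":[0,0,0]}]'
```

```text
t: 5.35
tcp_pos: [0.4761, 0.0518, 0.1005]
tcp_rot: [1.0, -0.017, 0.002, 0.001]
force: [-0.4, -1.2, -14.8]
finger_gap: 0.0129
t: 5.72
tcp_pos: [0.4782, 0.0517, 0.1004]
tcp_rot: [1.0, -0.017, 0.0, 0.001]
force: [-6.0, -1.6, -7.1]
finger_gap: 0.0132
```

```bash
python3 -m pendant '[{"travel":[0.4,-0.01,0],"delta_rot":[0,0,0]},{"travel":[0.6,-0.02,0],"delta_rot":[0,0,0]},{"travel":[0.6,-0.02,0],"delta_rot":[0,0,0]}]'
```

```text
t: 6.1
tcp_pos: [0.4781, 0.0518, 0.1004]
tcp_rot: [1.0, -0.017, -0.006, 0.001]
force: [-14.7, -0.7, 2.0]
finger_gap: 0.0131
```

```bash
python3 -m pendant '[{"travel":[0,0,0],"delta_rot":[0,0,0]},{"travel":[0,0,0],"delta_rot":[0,0,0]},{"travel":[0,0,6],"delta_rot":[0,0,0]},{"travel":[0,0,12],"delta_rot":[0,0,0]},{"travel":[1,-5,14],"delta_rot":[0,0,0]},{"travel":[3,-10,14],"delta_rot":[0,0,0]},{"travel":[7,-15,12],"delta_rot":[0,0,0]},{"travel":[10,-19,8],"delta_rot":[0,0,0]},{"travel":[11.9,-21.9,2],"delta_rot":[0,0,0]},{"travel":[11.9,-21.9,0],"delta_rot":[0,0,0]}]' 45 40
python3 - <<'E'
from h import *
np.set_printoptions(precision=4,suppress=True)
for n in ['scene','top']:
    c=cam(n)
    hsv=cv2.cvtColor(c['pixels'],cv2.COLOR_RGB2HSV)
    m=((hsv[...,0]>105)&(hsv[...,0]<130)&(hsv[...,1]>150)&(hsv[...,2]>40)).astype(np.uint8)
    k,l,s,ce=cv2.connectedComponentsWithStats(m)
    for i in range(1,k):
        p=at(c,ce[i],.011)[:2]
        if 4<s[i,4]<150 and p[1]<.1: print(n,s[i,4],ce[i],p)
    g=[(r['conf'],r['location']) for r in recognise(n,'gate_grip')]; print(g)
    print('pan',[(r['conf'],at(c,r['location'],.02)[:2]) for r in recognise(n,'pan')])
E
```

```text
t: 7.35
tcp_pos: [0.5992, -0.1699, 0.0984]
tcp_rot: [1.0, -0.018, -0.005, 0.001]
force: [-0.5, 1.2, 0.1]
finger_gap: 0.0382
scene 23 [218.1739 254.7826] [ 0.5977 -0.1691]
scene 23 [178.3043 266.1739] [ 0.5784 -0.2844]
scene 27 [204.4444 286.2963] [ 0.6655 -0.2405]
[(0.71, [288.8, 217.6]), (0.57, [185.9, 211.8])]
pan []
top 5 [309.8 173.2] [ 0.6042 -0.1675]
top 28 [344.     181.3214] [ 0.5781 -0.2816]
[(0.93, [243.4, 163.8])]
pan [(0.72, array([0.5826, 0.287 ]))]
```

```bash
python3 -m pendant '[{"travel":[-0.2,0.25,-4],"delta_rot":[0,0,0]},{"travel":[-0.2,0.25,-7.5],"delta_rot":[0,0,0]},{"travel":[-0.2,0.25,-9.2],"delta_rot":[0,0,0]},{"travel":[-0.2,0.25,-9.4],"delta_rot":[0,0,0]}]' 45 40
python3 -m pendant '[{"travel":[0,0,0],"delta_rot":[0,0,0]},{"travel":[0,0,0],"delta_rot":[0,0,0]},{"travel":[0,0,0],"delta_rot":[0,0,0]},{"travel":[0,0,0],"delta_rot":[0,0,0]}]' 0 30
```

```text
t: 8.15
tcp_pos: [0.5971, -0.1646, 0.0092]
tcp_rot: [1.0, -0.016, -0.003, 0.002]
force: [1.1, -0.5, -0.2]
finger_gap: 0.0387
t: 8.65
tcp_pos: [0.5984, -0.1651, 0.0109]
tcp_rot: [1.0, -0.016, -0.002, 0.002]
force: [0.0, 0.2, 6.2]
finger_gap: 0.018
```

```bash
python3 -m pendant '[{"travel":[0,0,3],"delta_rot":[0,0,0]},{"travel":[0,0,8],"delta_rot":[0,0,0]},{"travel":[0,0,12],"delta_rot":[0,0,0]},{"travel":[0,0,12],"delta_rot":[0,0,0]}]'
python3 - <<'E'
from h import *
a=[]
for n in ['scene','top']:
    c=cam(n,); u,v=proj(c,state()['tcp_pos'])[0].astype(int)
    a.append(cv2.resize(cv2.cvtColor(c['pixels'],4)[v-50:v+50,u-50:u+50],None,fx=4,fy=4))
cv2.imwrite('pics/g2.png',np.hstack(a))
E
```

```text
t: 9.15
tcp_pos: [0.6008, -0.166, 0.135]
tcp_rot: [1.0, -0.016, 0.002, 0.004]
force: [0.4, -0.1, 0.2]
finger_gap: 0.0179
```

View pics/g2.png

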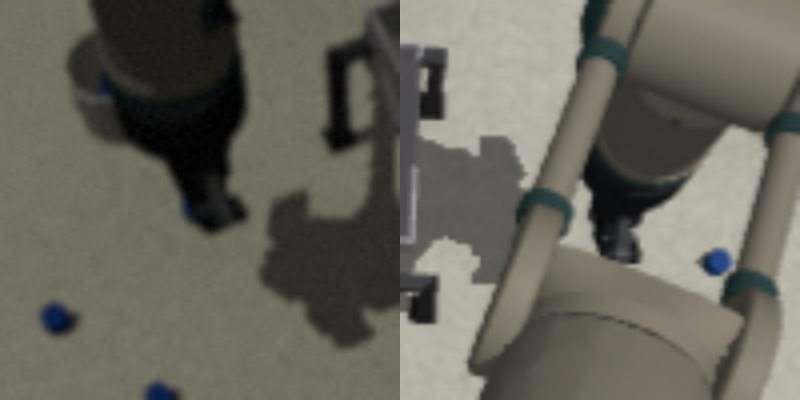

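The cap is held (blue between the fingers). Carrying it to the cup.

```bash
python3 -m pendant '[{"travel":[-5,-0.5,0],"delta_rot":[0,0,0]},{"travel":[-11,-1,0],"delta_rot":[0,0,0]},{"travel":[-16.2,-1.2,0],"delta_rot":[0,0,0]},{"travel":[-16.2,-1.2,0],"delta_rot":[0,0,0]},{"travel":[-16.2,-1.2,-3],"delta_rot":[0,0,0]},{"travel":[-16.2,-1.2,-4.5],"delta_rot":[0,0,0]},{"travel":[-16.2,-1.2,-4.5],"delta_rot":[0,0,0]}]'
python3 -m pendant '[{"travel":[0,0,0],"delta_rot":[0,0,0]},{"travel":[0,0,0],"delta_rot":[0,0,0]},{"travel":[0,0,0],"delta_rot":[0,0,0]},{"travel":[0,0,5],"delta_rot":[0,0,0]}]' 45 30
python3 - <<'E'
from h import *
a=[]
for n in ['scene','top']:
    c=cam(n,); u,v=proj(c,[.4383,-.178,.06])[0].astype(int)
    a.append(cv2.resize(cv2.cvtColor(c['pixels'],4)[v-50:v+50,u-50:u+50],None,fx=4,fy=4))
    print(n,[(r['conf'],at(c,r['location'],.04)[:2]) for r in recognise(n,'cup')])
cv2.imwrite('pics/g3.png',np.hstack(a))
E
```

```text
t: 10.12
tcp_pos: [0.4355, -0.1764, 0.084]
tcp_rot: [1.0, -0.016, -0.003, 0.001]
force: [0.9, 0.2, 0.3]
finger_gap: 0.0177
t: 10.62
tcp_pos: [0.4331, -0.175, 0.1321]
tcp_rot: [1.0, -0.016, -0.007, -0.001]
force: [1.1, -0.1, 0.9]
finger_gap: 0.0384
scene [(0.83, array([ 0.44442586, -0.17394517]))]
top []
```

View pics/g3.png

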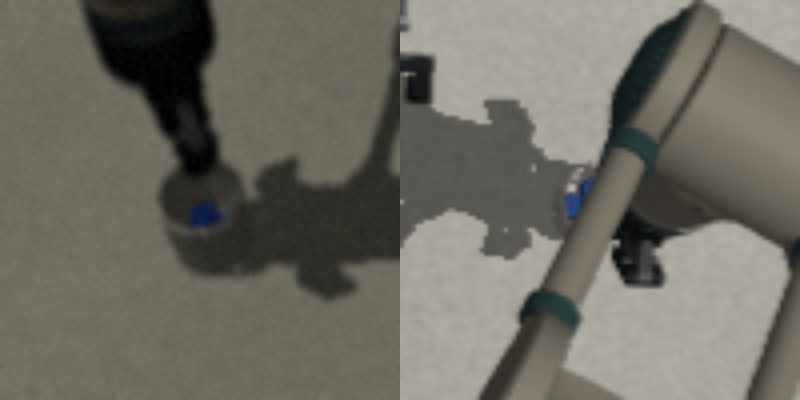

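Cap 1 is in the cup. Next is cap B.

```bash
python3 -m pendant '[{"travel":[5,-4,0],"delta_rot":[0,0,0]},{"travel":[10,-8,-1],"delta_rot":[0,0,0]},{"travel":[14.5,-10.8,-3],"delta_rot":[0,0,0]},{"travel":[14.5,-10.8,-4],"delta_rot":[0,0,0]},{"travel":[14.5,-10.8,-7],"delta_rot":[0,0,0]},{"travel":[14.5,-10.8,-10],"delta_rot":[0,0,0]},{"travel":[14.5,-10.8,-12.5],"delta_rot":[0,0,0]},{"travel":[14.5,-10.8,-12.8],"delta_rot":[0,0,0]},{"travel":[14.5,-10.8,-12.8],"delta_rot":[0,0,0]},{"travel":[14.5,-10.8,-12.8],"delta_rot":[0,0,0]}]' 45 30
python3 -m pendant '[{"travel":[0,0,0],"delta_rot":[0,0,0]},{"travel":[0,0,0],"delta_rot":[0,0,0]},{"travel":[0,0,0],"delta_rot":[0,0,0]},{"travel":[0,0,4],"delta_rot":[0,0,0]},{"travel":[0,0,9],"delta_rot":[0,0,0]},{"travel":[0,0,13],"delta_rot":[0,0,0]}]' 0 30
```

```text
t: 12.08
tcp_pos: [0.5818, -0.2851, 0.0085]
tcp_rot: [1.0, -0.016, -0.001, 0.003]
force: [0.2, 0.2, 0.9]
finger_gap: 0.0385
t: 12.82
tcp_pos: [0.5821, -0.2852, 0.1403]
tcp_rot: [1.0, -0.016, -0.0, 0.003]
force: [-0.3, -0.7, -0.3]
finger_gap: 0.0178
```

```bash
python3 -m pendant '[{"travel":[-5,4,0],"delta_rot":[0,0,0]},{"travel":[-10,8,0],"delta_rot":[0,0,0]},{"travel":[-14.2,10.7,0],"delta_rot":[0,0,0]},{"travel":[-14.2,10.7,0],"delta_rot":[0,0,0]},{"travel":[-14.2,10.7,-3],"delta_rot":[0,0,0]},{"travel":[-14.2,10.7,-5],"delta_rot":[0,0,0]},{"travel":[-14.2,10.7,-5],"delta_rot":[0,0,0]}]'
python3 -m pendant '[{"travel":[0,0,0],"delta_rot":[0,0,0]},{"travel":[0,0,0],"delta_rot":[0,0,0]},{"travel":[0,0,0],"delta_rot":[0,0,0]},{"travel":[0,0,5],"delta_rot":[0,0,0]}]' 45 30
python3 - <<'E'
from h import *
np.set_printoptions(precision=4,suppress=True)
for n in ['scene','top']:
    c=cam(n)
    hsv=cv2.cvtColor(c['pixels'],cv2.COLOR_RGB2HSV)
    m=((hsv[...,0]>105)&(hsv[...,0]<130)&(hsv[...,1]>150)&(hsv[...,2]>40)).astype(np.uint8)
    k,l,s,ce=cv2.connectedComponentsWithStats(m)
    for i in range(1,k):
        p=at(c,ce[i],.011)[:2]
        if 4<s[i,4]<150 and p[1]<.1: print(n,s[i,4],ce[i],p)
E
```

```text
t: 13.7
tcp_pos: [0.44, -0.1783, 0.0892]
tcp_rot: [1.0, -0.016, -0.002, 0.002]
force: [0.5, -0.4, 0.7]
finger_gap: 0.0179
t: 14.2
tcp_pos: [0.4375, -0.177, 0.1372]
tcp_rot: [1.0, -0.016, -0.005, 0.0]
force: [0.1, 0.2, -0.4]
finger_gap: 0.0386
scene 31 [192.4516 206.5484] [ 0.4155 -0.1763]
scene 28 [204.5    286.2143] [ 0.6653 -0.2402]
top 22 [330.0909 155.9091] [ 0.6647 -0.2369]
top 21 [309.9048 220.1905] [ 0.4474 -0.1659]
```

```bash
python3 -m pendant '[{"travel":[5,-2,0],"delta_rot":[0,0,0]},{"travel":[11,-4,0],"delta_rot":[0,0,0]},{"travel":[17,-5,-1],"delta_rot":[0,0,0]},{"travel":[22.5,-6,-3],"delta_rot":[0,0,0]},{"travel":[22.5,-6,-5],"delta_rot":[0,0,0]},{"travel":[22.5,-6,-8],"delta_rot":[0,0,0]},{"travel":[22.5,-6,-11.5],"delta_rot":[0,0,0]},{"travel":[22.5,-6,-13.2],"delta_rot":[0,0,0]},{"travel":[22.5,-6,-13.3],"delta_rot":[0,0,0]},{"travel":[22.5,-6,-13.3],"delta_rot":[0,0,0]}]' 45 30
python3 -m pendant '[{"travel":[0,0,0],"delta_rot":[0,0,0]},{"travel":[0,0,0],"delta_rot":[0,0,0]},{"travel":[0,0,0],"delta_rot":[0,0,0]},{"travel":[0,0,4],"delta_rot":[0,0,0]},{"travel":[0,0,9],"delta_rot":[0,0,0]},{"travel":[0,0,13],"delta_rot":[0,0,0]}]' 0 30
```

```text
t: 15.55
tcp_pos: [0.6692, -0.2406, 0.012]
tcp_rot: [1.0, -0.016, 0.004, 0.005]
force: [-0.3, -0.1, 1.1]
finger_gap: 0.0385
t: 16.3
tcp_pos: [0.6695, -0.2407, 0.144]
tcp_rot: [1.0, -0.016, 0.005, 0.006]
force: [-0.3, 0.0, 0.2]
finger_gap: 0.0176
```

```bash
python3 -m pendant '[{"travel":[-6,2,0],"delta_rot":[0,0,0]},{"travel":[-12,4,0],"delta_rot":[0,0,0]},{"travel":[-18,5.5,0],"delta_rot":[0,0,0]},{"travel":[-22.9,6.2,0],"delta_rot":[0,0,0]},{"travel":[-22.9,6.2,-1],"delta_rot":[0,0,0]},{"travel":[-22.9,6.2,-3],"delta_rot":[0,0,0]},{"travel":[-22.9,6.2,-5.3],"delta_rot":[0,0,0]},{"travel":[-22.9,6.2,-5.3],"delta_rot":[0,0,0]}]'
python3 -m pendant '[{"travel":[0,0,0],"delta_rot":[0,0,0]},{"travel":[0,0,0],"delta_rot":[0,0,0]},{"travel":[0,0,0],"delta_rot":[0,0,0]},{"travel":[0,0,6],"delta_rot":[0,0,0]},{"travel":[-3,0,10],"delta_rot":[0,0,0]},{"travel":[-8,0,15],"delta_rot":[0,0,0]},{"travel":[-8,0,15],"delta_rot":[0,0,0]}]' 45 30
python3 - <<'E'
from h import *
np.set_printoptions(precision=4,suppress=True)
for n in ['scene','top']:
    c=cam(n)
    hsv=cv2.cvtColor(c['pixels'],cv2.COLOR_RGB2HSV)
    m=((hsv[...,0]>105)&(hsv[...,0]<130)&(hsv[...,1]>150)&(hsv[...,2]>40)).astype(np.uint8)
    k,l,s,ce=cv2.connectedComponentsWithStats(m)
    for i in range(1,k):
        p=at(c,ce[i],.011)[:2]
        if 4<s[i,4]<150 and p[1]<.1: print(n,s[i,4],ce[i],p)
    for r in silhouettes(n,'cup')[:1]: print(cv2.boundingRect(r['mask'].astype(np.uint8)),r['conf'])
print(state()['joint_positions'],state()['tcp_rot'])
E
```

```text
t: 17.3
tcp_pos: [0.4402, -0.1784, 0.0896]
tcp_rot: [1.0, -0.016, 0.003, 0.005]
force: [-0.0, 0.6, -0.2]
finger_gap: 0.0171
t: 18.18
tcp_pos: [0.3596, -0.1789, 0.2429]
tcp_rot: [1.0, -0.017, 0.006, 0.007]
force: [0.8, 0.3, -0.4]
finger_gap: 0.0383
scene 28 [191.4286 203.2143] [ 0.4029 -0.1747]
(181, 192, 24, 31) 0.68
top 118 [313.8559 222.2373] [ 0.4409 -0.1788]
(305, 211, 22, 21) 0.59
[-0.6293 -0.0005  1.8226 -0.0036  1.3092 -0.596 ] [ 0.9999 -0.0162  0.0032  0.0044]
```

All loose caps are in the cup, and the cup hasn't moved. Next I'll turn the tool for an oblique side grasp of the cup.

```bash
python3 -m pendant '[{"travel":[10,-0.8,6],"delta_rot":[0,0,-110]},{"travel":[10,-0.8,6],"delta_rot":[0,0,-110]},{"travel":[10,-0.8,6],"delta_rot":[0,0,-110]},{"travel":[10,-0.8,6],"delta_rot":[0,0,-110]},{"travel":[10,-0.8,6],"delta_rot":[0,0,-110]},{"travel":[10,-0.8,6],"delta_rot":[0,0,-110]},{"travel":[10,-0.8,6],"delta_rot":[0,0,-110]},{"travel":[10,-0.8,6],"delta_rot":[0,0,-110]},{"travel":[10,-0.8,6],"delta_rot":[0,0,-110]},{"travel":[10,-0.8,6],"delta_rot":[0,0,-110]}]' 100 30
python3 -m pendant '[{"travel":[0,0,0],"delta_rot":[-24.5,-60.2,0]},{"travel":[0,0,0],"delta_rot":[-24.5,-60.2,0]},{"travel":[0,0,0],"delta_rot":[-24.5,-60.2,0]},{"travel":[0,0,0],"delta_rot":[-24.5,-60.2,0]},{"travel":[0,0,0],"delta_rot":[-24.5,-60.2,0]},{"travel":[0,0,0],"delta_rot":[-24.5,-60.2,0]},{"travel":[0,0,0],"delta_rot":[-24.5,-60.2,0]},{"travel":[0,0,0],"delta_rot":[-24.5,-60.2,0]},{"travel":[0,0,0],"delta_rot":[-24.5,-60.2,0]}]'
cat >> h.py <<'E'
from scipy.spatial.transform import Rotation as Ro
def goal(al,th):
    a,t=np.radians([al,th]); z=np.array([np.cos(t)*np.cos(a),np.cos(t)*np.sin(a),-np.sin(t)]); x=np.array([np.sin(a),-np.cos(a),0])
    return Ro.from_matrix(np.c_[x,np.cross(z,x),z])
def togo(al,th,p=None):
    s=state(); R=Ro.from_quat(s['tcp_rot'])
    print('tcp',np.round(s['tcp_pos'],4),'z',np.round(R.as_matrix()[:,2],3),'x',np.round(R.as_matrix()[:,0],3),'j',np.round(s['joint_positions'],2))
    print('rot',np.round((goal(al,th)*R.inv()).as_rotvec(degrees=True),1), None if p is None else np.round((np.array(p)-s['tcp_pos'])*100,2))
E
python3 -c "
from h import *
togo(-22.1,25,[.4595,-.187,.037])"
```

```text
t: 19.62
tcp_pos: [0.4612, -0.1858, 0.2964]
tcp_rot: [-0.576, 0.817, 0.003, -0.006]
force: [1.1, -0.7, -0.4]
finger_gap: 0.0855
t: 20.75
tcp_pos: [0.472, -0.1716, 0.2961]
tcp_rot: [-0.504, 0.695, -0.421, 0.294]
force: [0.3, 0.5, 0.1]
finger_gap: 0.0857
tcp [ 0.472  -0.1716  0.2961] z [ 0.833 -0.288 -0.473] x [-0.319 -0.948  0.016] j [-0.77 -0.25  2.39  1.66  0.38 -0.34]
rot [-0.3 -3.4 -3.5] [ -1.25  -1.54 -25.91]
```

```bash
python3 -m pendant '[{"travel":[-1.2,-1.5,-3],"delta_rot":[0,-3.4,-3.5]},{"travel":[-1.2,-1.5,-6],"delta_rot":[0,-3.4,-3.5]},{"travel":[-1.2,-1.5,-9],"delta_rot":[0,-3.4,-3.5]},{"travel":[-1.2,-1.5,-12],"delta_rot":[0,-3.4,-3.5]},{"travel":[-1.2,-1.5,-15],"delta_rot":[0,-3.4,-3.5]},{"travel":[-1.2,-1.5,-15],"delta_rot":[0,-3.4,-3.5]},{"travel":[-1.2,-1.5,-15],"delta_rot":[0,-3.4,-3.5]}]' 100 30
python3 -c "
from h import *
togo(-22.1,25,[.4595,-.187,.037])"
```

```text
t: 21.62
tcp_pos: [0.4764, -0.1925, 0.1633]
tcp_rot: [-0.474, 0.706, -0.435, 0.296]
force: [-0.4, 1.1, 0.9]
finger_gap: 0.0854
tcp [ 0.4764 -0.1925  0.1633] z [ 0.83  -0.334 -0.447] x [-0.375 -0.927 -0.006] j [-0.77  0.23  2.7   2.7   0.91 -1.46]
rot [-0.9 -1.3 -0.1] [ -1.69   0.55 -12.63]
```

j3 hits its limit with a radial approach, so I'll switch to a tangential one, with the tool pointing roughly +y.

```bash
python3 -m pendant '[{"travel":[0,0,5],"delta_rot":[0,0,0]},{"travel":[0,0,10],"delta_rot":[0,0,10]},{"travel":[1,0,14],"delta_rot":[0,0,20]},{"travel":[1,0,14],"delta_rot":[0,0,30]},{"travel":[1,0,14],"delta_rot":[0,0,40]},{"travel":[1,0,14],"delta_rot":[0,0,50]},{"travel":[1,0,14],"delta_rot":[0,0,60]},{"travel":[1,0,14],"delta_rot":[0,0,70]},{"travel":[0,0,14],"delta_rot":[0,0,80]},{"travel":[0,0,14],"delta_rot":[0,0,90]}]' 100 30
python3 -m pendant '[{"travel":[0,0,0],"delta_rot":[0,0,0]},{"travel":[0,0,0],"delta_rot":[0,0,0]}]'
python3 -c "
from h import *
togo(68,25,[.4475,-.156,.15])"
```

```text
t: 22.88
tcp_pos: [0.4749, -0.1926, 0.3039]
tcp_rot: [0.814, -0.246, 0.15, -0.504]
force: [-0.6, -0.0, 0.8]
finger_gap: 0.0851
t: 23.12
tcp_pos: [0.474, -0.1912, 0.3044]
tcp_rot: [0.814, -0.247, 0.15, -0.503]
force: [0.1, 0.4, 0.5]
finger_gap: 0.0851
tcp [ 0.474  -0.1912  0.3044] z [ 0.493  0.746 -0.448] x [ 0.833 -0.553 -0.004] j [-1.13  0.34  1.75  0.89  1.75 -0.72]
rot [ 1.3 -1.  11.6] [ -2.65   3.52 -15.44]
```

```bash
python3 -m pendant '[{"travel":[-1.2,1.5,-3],"delta_rot":[0,0,1]},{"travel":[-2.4,3.1,-6],"delta_rot":[0,0,1]},{"travel":[-2.4,3.1,-10],"delta_rot":[0,0,1]},{"travel":[-2.4,3.1,-14],"delta_rot":[0,0,1]},{"travel":[-2.4,3.1,-15],"delta_rot":[0,0,1]},{"travel":[-2.4,3.1,-15],"delta_rot":[0,0,1]},{"travel":[-2.4,3.1,-15],"delta_rot":[0,0,1]}]' 100 30
python3 - <<'E'
from h import *
togo(57,26,[.450,-.160,.037])
a=[]
for n in ['scene','top']:
    c=cam(n,); u,v=proj(c,[.4383,-.178,.06])[0].astype(int)
    a.append(cv2.resize(cv2.cvtColor(c['pixels'],4)[v-50:v+50,u-50:u+50],None,fx=4,fy=4))
cv2.imwrite('pics/g4.png',np.hstack(a))
E
```

```text
t: 24.0
tcp_pos: [0.4502, -0.1604, 0.1557]
tcp_rot: [0.817, -0.239, 0.147, -0.504]
force: [-0.0, 0.4, 0.6]
finger_gap: 0.0853
tcp [ 0.4502 -0.1604  0.1557] z [ 0.481  0.753 -0.449] x [ 0.842 -0.539 -0.002] j [-1.14  0.5   1.99  0.85  1.51 -1.03]
rot [ 0.5 -0.4 -0.4] [ -0.02   0.04 -11.87]
```

View pics/g4.png

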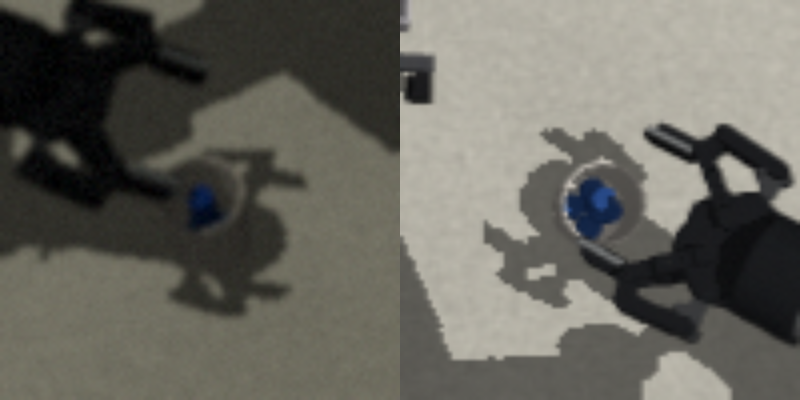

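The gripper is straddling the cup line and the caps show inside it. Descending.

```bash
python3 -m pendant '[{"travel":[0,0,-2],"delta_rot":[0,0,0]},{"travel":[0,0,-4],"delta_rot":[0,0,0]},{"travel":[0,0,-6],"delta_rot":[0,0,0]},{"travel":[0,0,-6],"delta_rot":[0,0,0]},{"travel":[0,0,-6],"delta_rot":[0,0,0]}]' 100 30
python3 -m pendant '[{"travel":[0,0,-2],"delta_rot":[0,0,0]},{"travel":[0,0,-4],"delta_rot":[0,0,0]},{"travel":[0,0,-5.6],"delta_rot":[0,0,0]},{"travel":[0,0,-5.6],"delta_rot":[0,0,0]},{"travel":[0,0,-5.6],"delta_rot":[0,0,0]}]'
python3 -c "
from h import *
togo(57,26,[.450,-.160,.037])"
```

```text
t: 24.72
tcp_pos: [0.4503, -0.1604, 0.0953]
tcp_rot: [0.817, -0.239, 0.146, -0.505]
force: [0.1, -0.6, -0.4]
finger_gap: 0.0857
t: 25.35
tcp_pos: [0.4503, -0.1603, 0.0394]
tcp_rot: [0.816, -0.239, 0.146, -0.505]
force: [-0.5, 0.5, -1.3]
finger_gap: 0.0856
tcp [ 0.4503 -0.1603  0.0394] z [ 0.481  0.754 -0.447] x [ 0.843 -0.539 -0.003] j [-1.14  0.71  2.05  0.88  1.34 -1.24]
rot [ 0.4 -0.5 -0.4] [-0.03  0.03 -0.24]
```

Now close gently and lift.

```bash
python3 -m pendant '[{"travel":[0,0,0],"delta_rot":[0,0,0]},{"travel":[0,0,0],"delta_rot":[0,0,0]},{"travel":[0,0,0],"delta_rot":[0,0,0]},{"travel":[0,0,0],"delta_rot":[0,0,0]}]' 0 30
python3 -m pendant '[{"travel":[0,0,1],"delta_rot":[0,0,0]},{"travel":[0,0,3],"delta_rot":[0,0,0]},{"travel":[0,0,3],"delta_rot":[0,0,0]}]'
python3 - <<'E'
from h import *
togo(57,26)
a=[]
for n in ['scene','top']:
    c=cam(n,); u,v=proj(c,[.4383,-.178,.08])[0].astype(int)
    a.append(cv2.resize(cv2.cvtColor(c['pixels'],4)[v-50:v+50,u-50:u+50],None,fx=4,fy=4))
cv2.imwrite('pics/g5.png',np.hstack(a))
E
```

```text
t: 25.85
tcp_pos: [0.4504, -0.1603, 0.0399]
tcp_rot: [0.816, -0.239, 0.147, -0.505]
force: [-1.5, -1.0, 2.6]
finger_gap: 0.063
t: 26.22
tcp_pos: [0.4506, -0.1606, 0.0712]
tcp_rot: [0.817, -0.239, 0.148, -0.504]
force: [-0.3, 0.2, -2.0]
finger_gap: 0.0626
tcp [ 0.4506 -0.1606  0.0712] z [ 0.481  0.753 -0.448] x [ 0.843 -0.538  0.   ] j [-1.14  0.65  2.04  0.87  1.38 -1.19]
rot [ 0.5 -0.3 -0.4] None
```

View pics/g5.png

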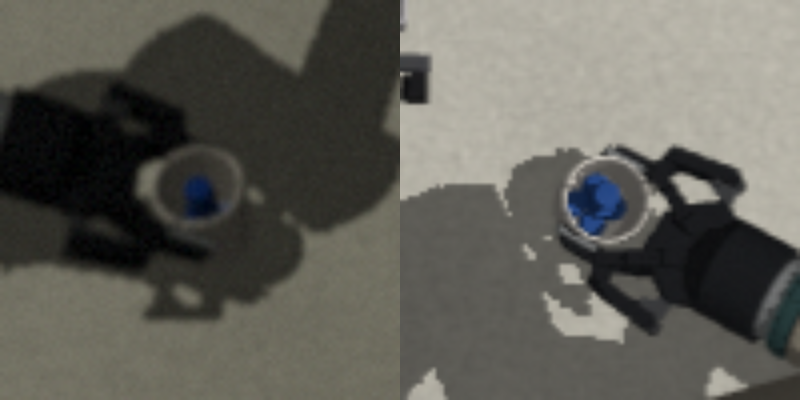

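The cup is held with its caps. Lifting and moving over the hopper.

```bash
python3 -m pendant '[{"travel":[0,0,3],"delta_rot":[0,0,0]},{"travel":[0,0,7],"delta_rot":[0,0,0]},{"travel":[0,0,11],"delta_rot":[0,0,0]},{"travel":[0,0,15],"delta_rot":[0,0,0]},{"travel":[0,0,19],"delta_rot":[0,0,0]},{"travel":[1,0,23],"delta_rot":[0,0,0]},{"travel":[2,0,26],"delta_rot":[0,0,4]},{"travel":[4,2,28],"delta_rot":[0,0,9]},{"travel":[7,5,28],"delta_rot":[0,0,15]},{"travel":[9,8,28],"delta_rot":[0,0,20]}]'
python3 -m pendant '[{"travel":[2,3,0],"delta_rot":[0,0,4]},{"travel":[4,7,0],"delta_rot":[0,0,8]},{"travel":[6,11,0],"delta_rot":[0,0,12]},{"travel":[6,14,0],"delta_rot":[0,0,12]},{"travel":[6,16,0],"delta_rot":[0,0,12]},{"travel":[6,16,0],"delta_rot":[0,0,12]}]'
python3 -c "
from h import *
togo(90,0,[.60,.08,.30])"
```

```text
t: 27.58
tcp_pos: [0.5411, -0.0798, 0.3494]
tcp_rot: [0.846, -0.093, 0.056, -0.522]
force: [0.3, -1.3, -1.7]
finger_gap: 0.0628
t: 28.32
tcp_pos: [0.6001, 0.0813, 0.3492]
tcp_rot: [0.851, -0.003, 0.0, -0.525]
force: [-0.1, -0.8, -2.7]
finger_gap: 0.0624
tcp [0.6001 0.0813 0.3492] z [ 0.004  0.894 -0.449] x [ 1.    -0.006 -0.003] j [-0.5   0.43  1.47  0.95  1.82 -0.53]
rot [26.7 -0.3  0.3] [-0.01 -0.13 -4.92]
```

```bash
python3 -m pendant '[{"travel":[0,0,-1],"delta_rot":[6,0,0]},{"travel":[0,0,-2],"delta_rot":[12,0,0]},{"travel":[0,0,-3],"delta_rot":[18,0,0]},{"travel":[0,0,-4],"delta_rot":[24,0,0]},{"travel":[0,0,-4.5],"delta_rot":[27,0,0]},{"travel":[0,0,-4.5],"delta_rot":[27,0,0]}]'
python3 - <<'E'
from h import *
togo(90,0,[.60,.08,.30])
c=cam('scene'); u,v=proj(c,state()['tcp_pos'])[0].astype(int)
cv2.imwrite('pics/g6.png',cv2.resize(cv2.cvtColor(c['pixels'],4)[v-65:v+75,u-80:u+80],None,fx=4,fy=4))
print([(r['conf'],r['location']) for r in recognise('scene','gate_grip')])
E
```

```text
t: 29.08
tcp_pos: [0.6004, 0.0804, 0.3032]
tcp_rot: [-0.705, 0.004, 0.001, 0.709]
force: [1.0, -0.4, -0.8]
finger_gap: 0.063
tcp [0.6004 0.0804 0.3032] z [0.005 1.    0.007] x [ 1.    -0.005 -0.008] j [-0.55  0.67  1.65  1.19  1.97 -0.81]
rot [-0.4 -0.5  0.3] [-0.04 -0.04 -0.32]
[(0.57, [290.4, 219.7])]
```

View pics/g6.png

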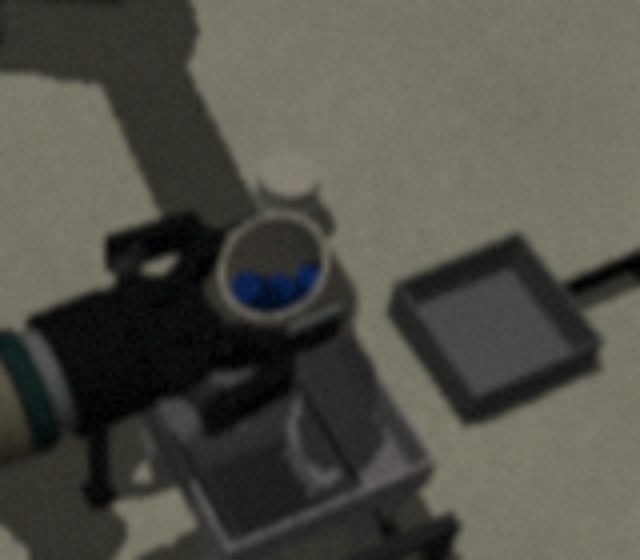

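```bash
python3 -m pendant '[{"travel":[0,0,0],"delta_rot":[0,10,0]},{"travel":[0,0,0],"delta_rot":[0,20,0]},{"travel":[0,0,0],"delta_rot":[0,30,0]},{"travel":[0,0,0],"delta_rot":[0,40,0]},{"travel":[0,0,0],"delta_rot":[0,50,0]},{"travel":[0,0,0],"delta_rot":[0,60,0]},{"travel":[0,0,0],"delta_rot":[0,70,0]},{"travel":[0,0,0],"delta_rot":[0,80,0]},{"travel":[0,0,0],"delta_rot":[0,88,0]},{"travel":[0,0,0],"delta_rot":[0,94,0]}]'
python3 -m pendant '[{"travel":[0,0,0],"delta_rot":[0,5,0]},{"travel":[0,0,0],"delta_rot":[0,10,0]},{"travel":[0,0,0],"delta_rot":[0,15,0]},{"travel":[0,0,0],"delta_rot":[0,20,0]},{"travel":[0,0,0],"delta_rot":[0,26,0]},{"travel":[0,0,0],"delta_rot":[0,32,0]},{"travel":[0,0,0],"delta_rot":[0,38,0]},{"travel":[0,0,0],"delta_rot":[0,44,0]},{"travel":[0,0,0],"delta_rot":[0,50,0]},{"travel":[0,0,0],"delta_rot":[0,56,0]}]'
python3 -m pendant '[{"travel":[0,0,0],"delta_rot":[0,8,0]},{"travel":[0,0,0],"delta_rot":[0,12,0]},{"travel":[0,0,0],"delta_rot":[0,12,0]},{"travel":[0,0,0],"delta_rot":[0,12,0]},{"travel":[0,0,0],"delta_rot":[0,12,0]}]'
python3 - <<'E'
from h import *
togo(90,0)
a=[]
for n in ['scene','top']:
    c=cam(n); u,v=proj(c,state()['tcp_pos'])[0].astype(int)
    a.append(cv2.resize(cv2.cvtColor(c['pixels'],4)[v-50:v+70,u-60:u+60],None,fx=3.3,fy=3.3))
cv2.imwrite('pics/g7.png',np.hstack(a))
E
```

```text
t: 30.42
tcp_pos: [0.6004, 0.081, 0.3067]
tcp_rot: [-0.482, 0.521, 0.515, 0.481]
force: [0.2, 0.2, -2.3]
finger_gap: 0.0627
t: 31.68
tcp_pos: [0.6003, 0.0812, 0.3086]
tcp_rot: [-0.184, 0.686, 0.68, 0.18]
force: [-0.4, 0.4, -0.8]
finger_gap: 0.0623
t: 32.3
tcp_pos: [0.6003, 0.0813, 0.309]
tcp_rot: [-0.113, 0.701, 0.696, 0.108]
force: [0.8, 0.6, -0.8]
finger_gap: 0.0628
tcp [0.6003 0.0813 0.309 ] z [-0.006  1.    -0.009] x [-0.951 -0.008 -0.308] j [-0.54  0.66  1.63  1.18  1.97  2.03]
rot [   0.6 -162.1    0.6] None
```

View pics/g7.png

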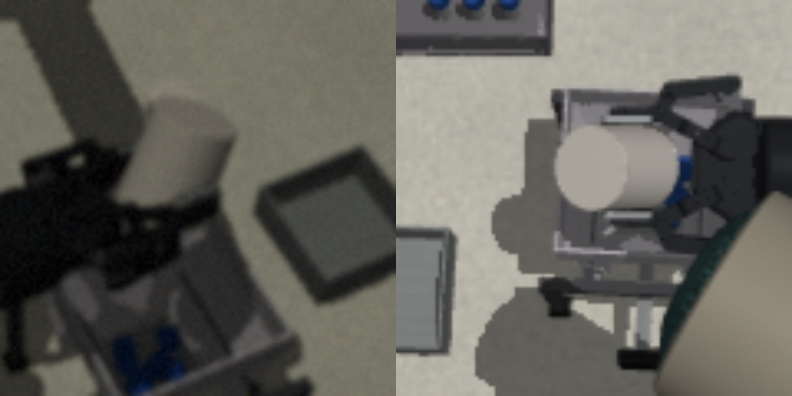

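The caps are in the hopper. I'll tip a little further to empty the cup completely, then roll back.

```bash
python3 -m pendant '[{"travel":[0,0,1],"delta_rot":[8,0,0]},{"travel":[0,0,1],"delta_rot":[16,0,0]},{"travel":[0,0,1],"delta_rot":[20,0,0]},{"travel":[0,0,1],"delta_rot":[20,0,0]},{"travel":[0,0,1],"delta_rot":[20,0,0]},{"travel":[0,0,1],"delta_rot":[10,0,0]},{"travel":[0,0,1],"delta_rot":[0,0,0]},{"travel":[0,0,1],"delta_rot":[0,0,0]}]'
python3 -m pendant '[{"travel":[0,0,0],"delta_rot":[0,-10,0]},{"travel":[0,0,0],"delta_rot":[0,-20,0]},{"travel":[0,0,0],"delta_rot":[0,-30,0]},{"travel":[0,0,0],"delta_rot":[0,-40,0]},{"travel":[0,0,0],"delta_rot":[0,-50,0]},{"travel":[0,0,0],"delta_rot":[0,-60,0]},{"travel":[0,0,0],"delta_rot":[0,-70,0]},{"travel":[0,0,0],"delta_rot":[0,-80,0]},{"travel":[0,0,0],"delta_rot":[0,-90,0]},{"travel":[0,0,0],"delta_rot":[0,-100,0]}]'
python3 -m pendant '[{"travel":[0,0,1],"delta_rot":[0,-10,0]},{"travel":[0,0,2],"delta_rot":[0,-20,0]},{"travel":[0,0,3],"delta_rot":[0,-30,0]},{"travel":[0,0,4],"delta_rot":[0,-40,0]},{"travel":[0,0,4],"delta_rot":[0,-50,0]},{"travel":[0,0,4],"delta_rot":[0,-60,0]},{"travel":[0,0,4],"delta_rot":[0,-62,0]},{"travel":[0,0,4],"delta_rot":[0,-62,0]}]'
python3 -c "
from h import *
togo(90,26.6,[.45,-.16,.35])"
```

```text
t: 33.4
tcp_pos: [0.6002, 0.0808, 0.3227]
tcp_rot: [-0.116, 0.702, 0.694, 0.111]
force: [0.6, 0.3, -0.6]
finger_gap: 0.0629
t: 34.65
tcp_pos: [0.5999, 0.0811, 0.3218]
tcp_rot: [-0.606, 0.365, 0.357, 0.611]
force: [0.3, -0.3, 0.5]
finger_gap: 0.063
t: 35.65
tcp_pos: [0.5998, 0.0811, 0.3612]
tcp_rot: [-0.702, -0.001, -0.005, 0.712]
force: [-0.6, 0.4, -0.9]
finger_gap: 0.0628
tcp [0.5998 0.0811 0.3612] z [0.006 1.    0.013] x [ 1.    -0.006  0.007] j [-0.55  0.6   1.61  1.24  2.01 -0.72]
rot [-27.4   0.5   0.2] [-14.98 -24.11  -1.12]
```

```bash
python3 -m pendant '[{"travel":[0,-3,0],"delta_rot":[-9,0,0]},{"travel":[-2,-7,0],"delta_rot":[-18,0,0]},{"travel":[-4,-11,0],"delta_rot":[-27.4,0.5,0]},{"travel":[-7,-15,-1],"delta_rot":[-27.4,0.5,0]},{"travel":[-10,-19,-2],"delta_rot":[-27.4,0.5,0]},{"travel":[-13,-22,-4],"delta_rot":[-27.4,0.5,0]},{"travel":[-15,-24.1,-6],"delta_rot":[-27.4,0.5,0]},{"travel":[-15,-24.1,-6],"delta_rot":[-27.4,0.5,0]}]'
python3 -m pendant '[{"travel":[0,0,-3],"delta_rot":[0,0,-8]},{"travel":[0,0,-6],"delta_rot":[0,0,-16]},{"travel":[0,0,-10],"delta_rot":[0,0,-24]},{"travel":[0,0,-13],"delta_rot":[0,0,-32]},{"travel":[0,0,-16],"delta_rot":[0,0,-33]},{"travel":[0,0,-18],"delta_rot":[0,0,-33]},{"travel":[0,0,-18],"delta_rot":[0,0,-33]},{"travel":[0,0,-18],"delta_rot":[0,0,-33]}]'
python3 -c "
from h import *
togo(57.4,26.6,[.4504,-.1603,.0405])"
```

```text
t: 36.65
tcp_pos: [0.449, -0.161, 0.3]
tcp_rot: [0.85, -0.004, 0.001, -0.526]
force: [-0.0, -0.7, -0.4]
finger_gap: 0.0627
t: 37.65
tcp_pos: [0.4497, -0.1613, 0.1206]
tcp_rot: [0.814, -0.245, 0.15, -0.505]
force: [-0.4, 0.4, -1.3]
finger_gap: 0.0628
tcp [ 0.4497 -0.1613  0.1206] z [ 0.492  0.748 -0.446] x [ 0.835 -0.55  -0.002] j [-1.15  0.56  2.02  0.86  1.45 -1.1 ]
rot [-0.2 -0.   0.8] [ 0.07  0.1  -8.01]
```

```bash
python3 -m pendant '[{"travel":[0,0,-3],"delta_rot":[0,0,0]},{"travel":[0,0,-5],"delta_rot":[0,0,0]},{"travel":[0,0,-6.5],"delta_rot":[0,0,0]},{"travel":[0,0,-7.5],"delta_rot":[0,0,0]},{"travel":[0,0,-8],"delta_rot":[0,0,0]},{"travel":[0,0,-8.1],"delta_rot":[0,0,0]},{"travel":[0,0,-8.1],"delta_rot":[0,0,0]}]'
python3 -m pendant '[{"travel":[0,0,0],"delta_rot":[0,0,0]},{"travel":[0,0,0],"delta_rot":[0,0,0]},{"travel":[0,0,0],"delta_rot":[0,0,0]},{"travel":[0,0,0],"delta_rot":[0,0,0]},{"travel":[0,0,2],"delta_rot":[0,0,0]},{"travel":[0,0,5],"delta_rot":[0,0,0]},{"travel":[0,0,9],"delta_rot":[0,0,0]},{"travel":[0,0,14],"delta_rot":[0,0,0]},{"travel":[0,0,19],"delta_rot":[0,0,0]},{"travel":[0,0,24],"delta_rot":[0,0,0]}]' 100 30
python3 - <<'E'
from h import *
togo(57.4,90,[.57,.42,.30])
a=[]
for n,(x,y,w,h) in dict(scene=(160,130,230,170),top=(115,60,230,170)).items():
    c=cam(n); a.append(cv2.resize(cv2.cvtColor(c['pixels'],4)[y:y+h,x:x+w],None,fx=3.4,fy=3.4)[:,:])
    print([(r['conf'],at(c,r['location'],.04)[:2]) for r in recognise(n,'cup')])
cv2.imwrite('pics/g8.png',cv2.resize(np.vstack(a),None,fx=.5,fy=.5)) if 0 else cv2.imwrite('pics/g8.png',cv2.resize(np.hstack(a),(800,296)))
E
```

```text
t: 38.52
tcp_pos: [0.4498, -0.1613, 0.04]
tcp_rot: [0.814, -0.245, 0.151, -0.505]
force: [0.9, 0.7, -0.9]
finger_gap: 0.0626
t: 39.78
tcp_pos: [0.4495, -0.1609, 0.2816]
tcp_rot: [0.814, -0.245, 0.15, -0.505]
force: [0.3, -0.3, 0.2]
finger_gap: 0.0854
tcp [ 0.4495 -0.1609  0.2816] z [ 0.492  0.748 -0.445] x [ 0.835 -0.55  -0.002] j [-1.15  0.32  1.87  0.87  1.71 -0.8 ]
rot [-53.4  34.5   0.8] [12.05 58.09  1.84]
[(0.77, array([ 0.43435832, -0.17477442]))]
[(0.91, array([ 0.43590897, -0.16836199])), (0.25, array([0.65191323, 0.05861733]))]
```

View pics/g8.png

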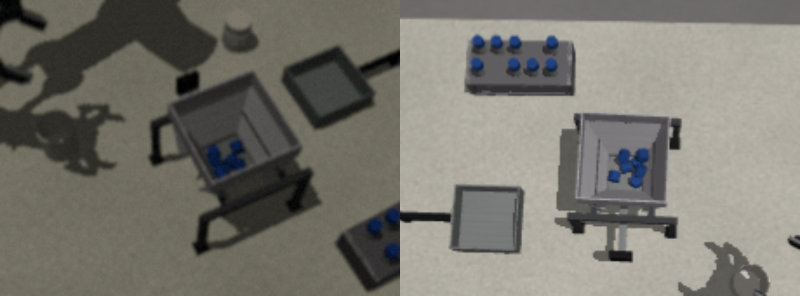

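The cup is standing empty and the hopper holds 7 caps (3+4), in the top crop around (630,165). Next comes the pan: tool back to vertical, then remeasure.

```bash
python3 -m pendant '[{"travel":[0,0,4],"delta_rot":[-53.4,34.5,0.8]},{"travel":[0,0,4],"delta_rot":[-53.4,34.5,0.8]},{"travel":[0,0,4],"delta_rot":[-53.4,34.5,0.8]},{"travel":[0,0,4],"delta_rot":[-53.4,34.5,0.8]},{"travel":[0,0,4],"delta_rot":[-53.4,34.5,0.8]},{"travel":[0,0,4],"delta_rot":[-53.4,34.5,0.8]},{"travel":[0,0,4],"delta_rot":[-53.4,34.5,0.8]},{"travel":[-2,6,4],"delta_rot":[-53.4,34.5,0.8]},{"travel":[-2,12,4],"delta_rot":[-53.4,34.5,0.8]},{"travel":[-2,18,4],"delta_rot":[-53.4,34.5,0.8]}]' 40 40
python3 -c "
from h import *
togo(86.6,90,[.55,.52,.25])"
```

```text
t: 41.22
tcp_pos: [0.4285, 0.0191, 0.3185]
tcp_rot: [0.96, -0.281, -0.002, 0.001]
force: [0.9, 0.5, -0.3]
finger_gap: 0.0346
tcp [0.4285 0.0191 0.3185] z [-0.003 -0.    -1.   ] x [ 0.842 -0.539 -0.003] j [-0.12  0.01  1.61 -0.    1.52  0.45]
rot [ 0.1 -0.2 29.2] [12.15 50.09 -6.85]
```

```bash
cat >> h.py <<'E'
from scipy.optimize import minimize
def panfit(x0,cams=('scene','top')):
    k=.06
    box=np.array([[a*k,b*k,z] for a in(-1,1) for b in(-1,1) for z in(0,.046)])
    hd=np.array([[a*.007,y,z] for a in(-1,1) for y in(.06,.168) for z in(.023,.037)])
    ft=np.array([[a*.007,y,z] for a in(-1,1) for y in(.156,.168) for z in(0,.037)])
    ob=[]
    for n in cams:
        c=cam(n); r=silhouettes(n,'pan')
        r=[q for q in r if np.linalg.norm(at(c,q['location'],.03)[:2]-x0[:2])<.1]
        if r: ob.append((c,r[0]['mask'].astype(np.uint8))); print(n,r[0]['conf'],r[0]['mask'].sum())
    def cost(p):
        s,t=np.sin(p[2]),np.cos(p[2]); R=np.array([[t,-s,0],[s,t,0],[0,0,1]]); o=0
        for c,m in ob:
            im=np.zeros((384*4,512*4),np.uint8)
            for B in (box,hd,ft):
                q=proj(c,B@R.T+[p[0],p[1],0]); cv2.fillConvexPoly(im,cv2.convexHull(np.round((q+.5)*4).astype(np.int32)),1)
            M=cv2.resize(m,None,fx=4,fy=4,interpolation=0); o+=1-(im&M).sum()/(im|M).sum()
        return o
    r=minimize(cost,x0,method='Nelder-Mead',options=dict(initial_simplex=[x0,np.add(x0,[.02,0,0]),np.add(x0,[0,.02,0]),np.add(x0,[0,0,.1])],xatol=1e-4,fatol=1e-4))
    p=r.x; g=p[:2]+.145*np.array([-np.sin(p[2]),np.cos(p[2])])
    print('pan',np.round(p,4),'cost',round(r.fun/len(ob),3),'grip',np.round(g,4)); return p
E
python3 - <<'E'
from h import *
panfit([.565,.279,-.06]); panfit([.565,.279,-.06],['top']);panfit([.565,.279,-.06],['scene'])
E
```

```text
scene 0.89 1776
top 0.59 1773
pan [ 0.554   0.3066 -0.0247] cost 0.056 grip [0.5575 0.4515]
top 0.83 1742
pan [ 0.5557  0.3093 -0.0192] cost 0.038 grip [0.5585 0.4543]
scene 0.93 1785
pan [ 0.5523  0.3063 -0.034 ] cost 0.049 grip [0.5572 0.4513]
```

The pan has been knocked to about (0.554, 0.308). Going to its handle.

```bash
python3 -m pendant '[{"travel":[0,5,0],"delta_rot":[0,0,5]},{"travel":[0,10,0],"delta_rot":[0,0,10]},{"travel":[2,16,-2],"delta_rot":[0,0,15]},{"travel":[4,22,-4],"delta_rot":[0,0,20]},{"travel":[7,28,-6],"delta_rot":[0,0,25]},{"travel":[9,34,-9],"delta_rot":[0,0,31]},{"travel":[11,39,-12],"delta_rot":[0,0,31]},{"travel":[12.9,43.3,-15],"delta_rot":[0,0,31]},{"travel":[12.9,43.3,-18],"delta_rot":[0,0,31]},{"travel":[12.9,43.3,-20],"delta_rot":[0,0,31]}]' 40 40
python3 -m pendant '[{"travel":[0,0,-1],"delta_rot":[0,0,0]},{"travel":[0,0,-1],"delta_rot":[0,0,0]}]'
python3 -c "
from h import *
togo(88.5,90,[.5578,.4525,.013])"
```

```text
t: 42.88
tcp_pos: [0.5594, 0.4488, 0.1155]
tcp_rot: [1.0, -0.015, -0.002, 0.003]
force: [-0.1, 0.2, -0.1]
finger_gap: 0.0343
t: 43.12
tcp_pos: [0.5599, 0.4472, 0.1043]
tcp_rot: [1.0, -0.016, -0.003, 0.003]
force: [-0.1, -0.4, 0.5]
finger_gap: 0.0341
tcp [0.5599 0.4472 0.1043] z [-0.006 -0.007 -1.   ] x [ 0.999 -0.032 -0.006] j [ 0.58  0.57  1.34 -0.    1.24  0.61]
rot [ 0.4 -0.3  0.3] [-0.21  0.53 -9.13]
```

```bash
python3 -m pendant '[{"travel":[-0.2,0.3,-3],"delta_rot":[0,0,0]},{"travel":[-0.2,0.5,-6],"delta_rot":[0,0,0]},{"travel":[-0.2,0.5,-8],"delta_rot":[0,0,0]},{"travel":[-0.2,0.5,-9.4],"delta_rot":[0,0,0]},{"travel":[-0.2,0.5,-9.4],"delta_rot":[0,0,0]},{"travel":[-0.2,0.5,-9.4],"delta_rot":[0,0,0]}]' 40 40
python3 -m pendant '[{"travel":[0,0,0],"delta_rot":[0,0,0]},{"travel":[0,0,0],"delta_rot":[0,0,0]},{"travel":[0,0,0],"delta_rot":[0,0,0]},{"travel":[0,0,0],"delta_rot":[0,0,0]}]' 0 60
python3 - <<'E'
from h import *
togo(88.5,90)
panfit([.554,.307,-.03])
E
```

```text
t: 43.88
tcp_pos: [0.5588, 0.4525, 0.0116]
tcp_rot: [1.0, -0.016, -0.002, 0.003]
force: [0.2, -0.2, 0.2]
finger_gap: 0.0339
t: 44.38
tcp_pos: [0.5595, 0.453, 0.0131]
tcp_rot: [1.0, -0.016, -0.001, 0.002]
force: [-0.9, -1.1, 6.4]
finger_gap: 0.0125
tcp [0.5595 0.453  0.0131] z [-0.002 -0.004 -1.   ] x [ 0.999 -0.032 -0.002] j [ 0.59  0.65  1.44 -0.    1.06  0.62]
rot [ 0.2 -0.1  0.3] None
scene 0.87 1646
top 0.78 1694
pan [ 0.5547  0.3082 -0.0398] cost 0.093 grip [0.5605 0.4531]
```

```bash
python3 -m pendant '[{"travel":[1.5,0,0],"delta_rot":[0,0,0]},{"travel":[3,0,0],"delta_rot":[0,0,0]},{"travel":[4.5,0,0],"delta_rot":[0,0,0]},{"travel":[6,0,0],"delta_rot":[0,0,0]},{"travel":[7.2,-1,0],"delta_rot":[0,0,0]},{"travel":[7.2,-3,0],"delta_rot":[0,0,0]},{"travel":[7.2,-5,0],"delta_rot":[0,0,0]},{"travel":[7.2,-7,0],"delta_rot":[0,0,0]},{"travel":[7.2,-7,0],"delta_rot":[0,0,0]}]'
python3 - <<'E'
from h import *
togo(88.1,90,[.632,.1925,.0125])
panfit([.627,.238,-.03])
E
```

```text
t: 45.7
tcp_pos: [0.6315, 0.3789, 0.0132]
tcp_rot: [1.0, -0.017, -0.002, 0.004]
force: [0.1, -3.5, 2.0]
finger_gap: 0.0128
tcp [0.6315 0.3789 0.0132] z [-0.003 -0.008 -1.   ] x [ 0.999 -0.033 -0.003] j [ 0.45  0.67  1.39 -0.01  1.09  0.49]
rot [ 0.5 -0.2  0. ] [  0.05 -18.64  -0.07]
scene 0.95 1576
top 0.89 1666
pan [ 0.6274  0.2353 -0.0237] cost 0.16 grip [0.6308 0.3802]
```

```bash
python3 -m pendant '[{"travel":[0,-2,0],"delta_rot":[0,0,0]},{"travel":[0,-4,0],"delta_rot":[0,0,0]},{"travel":[0,-6,0],"delta_rot":[0,0,0]},{"travel":[0,-8,0],"delta_rot":[0,0,0]},{"travel":[0,-10,0],"delta_rot":[0,0,0]},{"travel":[0,-12,0],"delta_rot":[0,0,0]},{"travel":[0,-14,0],"delta_rot":[0,0,0]},{"travel":[0,-16,0],"delta_rot":[0,0,0]},{"travel":[0,-18,0],"delta_rot":[0,0,0]},{"travel":[0,-18.6,0],"delta_rot":[0,0,0]}]'
python3 -m pendant '[{"travel":[0,0,0],"delta_rot":[0,0,0]},{"travel":[0,0,0],"delta_rot":[0,0,0]}]'
python3 -c "
from h import *
togo(88.1,90,[.632,.1925,.0125])"
```

```text
t: 47.15
tcp_pos: [0.6314, 0.1941, 0.0132]
tcp_rot: [1.0, -0.017, -0.001, 0.003]
force: [-0.4, 3.0, 0.3]
finger_gap: 0.0127
t: 47.4
tcp_pos: [0.6314, 0.1935, 0.0131]
tcp_rot: [1.0, -0.016, -0.002, 0.004]
force: [0.8, -1.6, 1.4]
finger_gap: 0.0129
tcp [0.6314 0.1935 0.0131] z [-0.003 -0.008 -1.   ] x [ 0.999 -0.033 -0.003] j [ 0.2   0.58  1.59 -0.01  0.98  0.23]
rot [ 0.4 -0.2 -0. ] [ 0.06 -0.1  -0.06]
```

```bash
python3 -m pendant '[{"travel":[0,0,0],"delta_rot":[0,0,0]},{"travel":[0,0,0],"delta_rot":[0,0,0]},{"travel":[0,0,0],"delta_rot":[0,0,0]},{"travel":[0,0,4],"delta_rot":[0,0,0]},{"travel":[0,1,10],"delta_rot":[0,0,0]},{"travel":[0,1,16],"delta_rot":[0,0,0]},{"travel":[-3,1,22],"delta_rot":[0,0,0]},{"travel":[-8,-1,24],"delta_rot":[0,0,0]},{"travel":[-13,-5,24],"delta_rot":[0,0,0]},{"travel":[-15.3,-10,24],"delta_rot":[0,0,0]}]' 40 40
python3 -m pendant '[{"travel":[0,-3.5,0],"delta_rot":[0,0,0]},{"travel":[0,-3.5,-4],"delta_rot":[0,0,0]},{"travel":[0,-3.5,-6],"delta_rot":[0,0,0]},{"travel":[0,-3.5,-6],"delta_rot":[0,0,0]}]' 35 40
python3 - <<'E'
from h import *
togo(88.1,90,[.478,.052,.100])
panfit([.627,.049,-.03])
E
```

```text
t: 48.65
tcp_pos: [0.4758, 0.0934, 0.2538]
tcp_rot: [1.0, -0.015, -0.001, 0.004]
force: [2.1, -0.4, -0.0]
finger_gap: 0.034
t: 49.15
tcp_pos: [0.4744, 0.0582, 0.1926]
tcp_rot: [1.0, -0.015, -0.003, 0.004]
force: [-0.0, -0.3, -0.0]
finger_gap: 0.03
tcp [0.4744 0.0582 0.1926] z [-0.006 -0.008 -1.   ] x [ 1.    -0.03  -0.006] j [-0.02  0.16  1.76 -0.01  1.23  0.02]
rot [ 0.5 -0.4 -0.2] [ 0.36 -0.62 -9.26]
pan [ 0.627  0.049 -0.03 ] cost nan grip [0.6313 0.1939]h.py:44: RuntimeWarning: invalid value encountered in scalar divide
  print('pan',np.round(p,4),'cost',round(r.fun/len(ob),3),'grip',np.round(g,4)); return p
```

```bash
python3 -m pendant '[{"travel":[0.3,-0.6,-3],"delta_rot":[0,0,0]},{"travel":[0.3,-0.6,-6],"delta_rot":[0,0,0]},{"travel":[0.3,-0.6,-9.1],"delta_rot":[0,0,0]},{"travel":[0.3,-0.6,-9.2],"delta_rot":[0,0,0]},{"travel":[0.3,-0.6,-9.2],"delta_rot":[0,0,0]}]' 35 40
python3 -m pendant '[{"travel":[0,0,0],"delta_rot":[0,0,0]},{"travel":[0,0,0],"delta_rot":[0,0,0]},{"travel":[0,0,0],"delta_rot":[0,0,0]},{"travel":[0,0,0],"delta_rot":[0,0,0]}]' 0 60
python3 - <<'E'
from h import *
a=[]
for n,(x,y,w,h) in dict(scene=(230,140,160,150),top=(150,100,160,150)).items():
    c=cam(n); a.append(cv2.resize(cv2.cvtColor(c['pixels'],4)[y:y+h,x:x+w],None,fx=2.5,fy=2.5))
    for r in silhouettes(n,'pan')[:3]: print(n,r['conf'],r['location'],at(c,r['location'],.03)[:2],r['mask'].sum())
cv2.imwrite('pics/g9.png',np.hstack(a))
E
```

```text
t: 49.98
tcp_pos: [0.4809, 0.0526, 0.1043]
tcp_rot: [1.0, -0.015, 0.001, 0.004]
force: [0.4, -0.3, 0.8]
finger_gap: 0.0301
t: 50.48
tcp_pos: [0.4782, 0.0527, 0.1054]
tcp_rot: [1.0, -0.015, -0.001, 0.004]
force: [-6.2, -0.6, 4.6]
finger_gap: 0.0127
scene 0.86 [275.8, 234.4] [0.62304582 0.00476557] 527
top 0.39 [199.9, 160.1] [0.63958539 0.19666885] 61
```

View pics/g9.png

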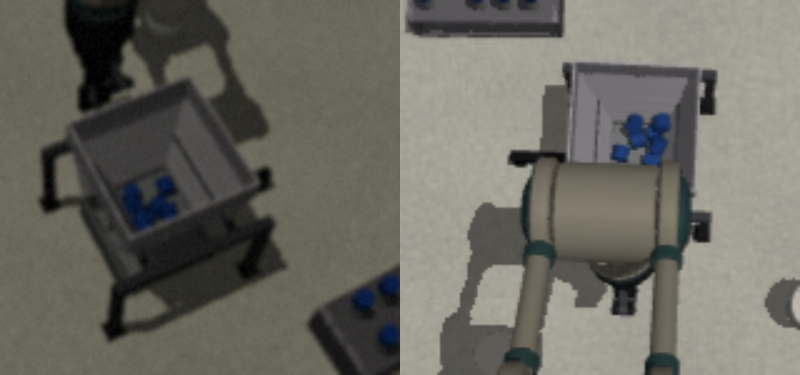

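The pan sits under the chute, with its handle end at about top (194,163), and the tab is gripped. Drawing the gate.

```bash
python3 -m pendant '[{"travel":[-1,0.03,0],"delta_rot":[0,0,0]},{"travel":[-2,0.07,0],"delta_rot":[0,0,0]},{"travel":[-3,0.1,0],"delta_rot":[0,0,0]},{"travel":[-4,0.13,0],"delta_rot":[0,0,0]},{"travel":[-5,0.17,0],"delta_rot":[0,0,0]},{"travel":[-6,0.2,0],"delta_rot":[0,0,0]},{"travel":[-7,0.23,0],"delta_rot":[0,0,0]},{"travel":[-7.5,0.25,0],"delta_rot":[0,0,0]},{"travel":[-7.9,0.26,0],"delta_rot":[0,0,0]},{"travel":[-7.9,0.26,0],"delta_rot":[0,0,0]}]'
```

```text
t: 51.92
tcp_pos: [0.4031, 0.0553, 0.1056]
tcp_rot: [1.0, -0.015, 0.003, 0.004]
force: [11.2, 0.5, -18.6]
finger_gap: 0.013
```

```bash
python3 -m pendant '[{"travel":[-0.4,0.01,0],"delta_rot":[0,0,0]},{"travel":[-0.6,0.02,0],"delta_rot":[0,0,0]},{"travel":[-0.6,0.02,0],"delta_rot":[0,0,0]}]'
python3 - <<'E'
from h import *
a=[]
for n,(x,y,w,h) in dict(scene=(230,140,160,150),top=(150,100,160,150)).items():
    c=cam(n); a.append(cv2.resize(cv2.cvtColor(c['pixels'],4)[y:y+h,x:x+w],None,fx=2.5,fy=2.5))
cv2.imwrite('pics/g10.png',np.hstack(a))
E
```

```text
t: 52.3
tcp_pos: [0.4032, 0.0553, 0.1056]
tcp_rot: [1.0, -0.015, 0.009, 0.004]
force: [15.7, 0.9, -23.3]
finger_gap: 0.013
```

View pics/g10.png

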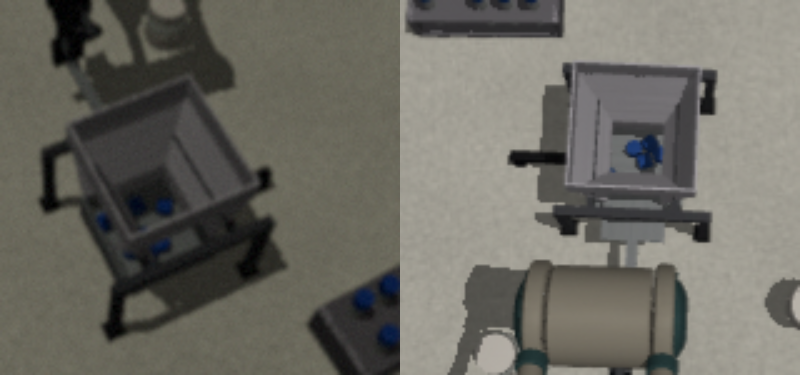

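The gate is at its stop (75 mm of travel) and the caps have dropped into the pan. Pushing it shut.

```bash
python3 -m pendant '[{"travel":[1,-0.03,0],"delta_rot":[0,0,-0.3]},{"travel":[2,-0.07,0],"delta_rot":[0,-0.5,0]},{"travel":[3,-0.1,0],"delta_rot":[0,-0.5,0]},{"travel":[4,-0.13,0],"delta_rot":[0,-0.5,0]},{"travel":[5,-0.17,0],"delta_rot":[0,-0.5,0]},{"travel":[6,-0.2,0],"delta_rot":[0,-0.5,0]},{"travel":[7,-0.23,0],"delta_rot":[0,-0.5,0]},{"travel":[7.5,-0.25,0],"delta_rot":[0,-0.5,0]},{"travel":[7.9,-0.26,0],"delta_rot":[0,-0.5,0]},{"travel":[7.9,-0.26,0],"delta_rot":[0,-0.5,0]}]'
python3 -m pendant '[{"travel":[0.4,-0.01,0],"delta_rot":[0,0,0]},{"travel":[0.6,-0.02,0],"delta_rot":[0,0,0]},{"travel":[0.6,-0.02,0],"delta_rot":[0,0,0]}]'
```

```text
t: 53.65
tcp_pos: [0.4784, 0.0527, 0.1055]
tcp_rot: [1.0, -0.015, 0.009, 0.004]
force: [-9.2, -0.9, 6.2]
finger_gap: 0.0126
t: 54.02
tcp_pos: [0.4783, 0.0527, 0.1054]
tcp_rot: [1.0, -0.015, 0.003, 0.004]
force: [-15.3, -1.3, 10.7]
finger_gap: 0.0126
```

```bash
python3 -m pendant '[{"travel":[-0.3,0,0],"delta_rot":[0,0,0]},{"travel":[-0.3,0,0],"delta_rot":[0,0,0]},{"travel":[-0.3,0,0],"delta_rot":[0,0,0]},{"travel":[-0.3,0,4],"delta_rot":[0,0,0]},{"travel":[-0.3,0,10],"delta_rot":[0,0,0]},{"travel":[-0.3,2,15],"delta_rot":[0,0,0]},{"travel":[0,7,15],"delta_rot":[0,0,0]},{"travel":[0,12,15],"delta_rot":[0,0,0]},{"travel":[0,17,15],"delta_rot":[0,0,0]},{"travel":[0,19,15],"delta_rot":[0,0,0]}]' 40 40
python3 - <<'E'
from h import *
togo(88.1,90,[.6314,.1935,.0131])
a=[]
for n,(x,y,w,h) in dict(scene=(230,140,160,150),top=(150,100,160,150)).items():
    c=cam(n); a.append(cv2.resize(cv2.cvtColor(c['pixels'],4)[y:y+h,x:x+w],None,fx=2.5,fy=2.5))
    for r in silhouettes(n,'pan')[:3]: print(n,r['conf'],r['location'],at(c,r['location'],.03)[:2],r['mask'].sum())
    print(proj(c,[[.635,.217,.037],[.6314,.1935,.037]]))
cv2.imwrite('pics/g11.png',np.hstack(a))
E
```

```text
t: 55.28
tcp_pos: [0.4789, 0.2452, 0.2555]
tcp_rot: [1.0, -0.013, 0.004, 0.003]
force: [0.4, -0.9, 0.1]
finger_gap: 0.0339
tcp [0.4789 0.2452 0.2555] z [ 0.008 -0.007 -1.   ] x [ 1.    -0.027  0.008] j [ 0.35  0.21  1.54 -0.01  1.39  0.38]
rot [ 0.4  0.4 -0.4] [ 15.25  -5.17 -24.24]
scene 0.76 [275.5, 236.2] [0.62770233 0.00125548] 493
scene 0.55 [291.7, 211.6] [0.57825476 0.08359536] 4505
[[339.54389242 207.69538306]
 [332.36024165 209.84358588]]
top 0.71 [213.7, 163.2] [0.62970519 0.15108978] 207
[[193.27188037 160.86279234]
 [200.44395585 162.02469784]]
```

View pics/g11.png

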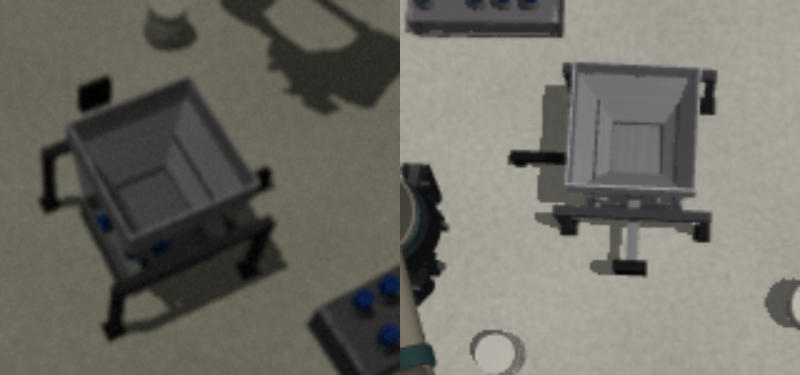

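The hopper is empty, the gate shut, and the pan is where I left it (handle end at top (193,163)). Fetching the pan.

```bash
python3 -m pendant '[{"travel":[5,0,0],"delta_rot":[0,0,0]},{"travel":[10,0,0],"delta_rot":[0,0,0]},{"travel":[15,-2,-3],"delta_rot":[0,0,0]},{"travel":[15.1,-5.2,-6],"delta_rot":[0.4,0.4,-0.4]},{"travel":[15.1,-5.2,-10],"delta_rot":[0.4,0.4,-0.4]},{"travel":[15.1,-5.2,-14],"delta_rot":[0.4,0.4,-0.4]},{"travel":[15.1,-5.2,-16],"delta_rot":[0.4,0.4,-0.4]},{"travel":[15.1,-5.2,-16],"delta_rot":[0.4,0.4,-0.4]}]' 40 40
python3 -c "
from h import *
togo(88.1,90,[.6305,.1935,.013])"
```

```text
t: 56.48
tcp_pos: [0.6284, 0.1873, 0.0935]
tcp_rot: [1.0, -0.019, -0.002, 0.002]
force: [-0.0, -0.3, -0.4]
finger_gap: 0.0339
tcp [0.6284 0.1873 0.0935] z [-0.005 -0.004 -1.   ] x [ 0.999 -0.038 -0.005] j [ 0.19  0.49  1.52 -0.    1.14  0.23]
rot [ 0.2 -0.3  0.3] [ 0.21  0.62 -8.05]
```

```bash
python3 -m pendant '[{"travel":[0.2,0.8,-1],"delta_rot":[0,0,0.3]},{"travel":[0.2,0.8,-4],"delta_rot":[0,0,0.3]},{"travel":[0.2,0.8,-7],"delta_rot":[0,0,0.3]},{"travel":[0.2,0.8,-8.2],"delta_rot":[0,0,0.3]},{"travel":[0.2,0.8,-8.2],"delta_rot":[0,0,0.3]},{"travel":[0.2,0.8,-8.2],"delta_rot":[0,0,0.3]}]' 40 40
python3 -m pendant '[{"travel":[0,0,0],"delta_rot":[0,0,0]},{"travel":[0,0,0],"delta_rot":[0,0,0]},{"travel":[0,0,0],"delta_rot":[0,0,0]},{"travel":[0,0,0],"delta_rot":[0,0,0]}]' 0 60
```

```text
t: 57.22
tcp_pos: [0.6316, 0.1956, 0.0129]
tcp_rot: [1.0, -0.017, -0.001, 0.002]
force: [0.3, 0.6, 0.1]
finger_gap: 0.0345
t: 57.72
tcp_pos: [0.6326, 0.1959, 0.0145]
tcp_rot: [1.0, -0.017, 0.0, 0.001]
force: [-0.9, 0.3, 7.2]
finger_gap: 0.0129
```

```bash
python3 -m pendant '[{"travel":[0,1,0],"delta_rot":[0,0,0]},{"travel":[0,2.5,0],"delta_rot":[0,0,0]},{"travel":[0,4.5,0],"delta_rot":[0,0,0]},{"travel":[0,6.5,0],"delta_rot":[0,0,0]},{"travel":[0,8.5,0],"delta_rot":[0,0,0]},{"travel":[0,10.5,0],"delta_rot":[0,0,0]},{"travel":[0,12.5,0],"delta_rot":[0,0,0]},{"travel":[0,14.5,0],"delta_rot":[0,0,0]},{"travel":[0,16,0],"delta_rot":[0,0,0]},{"travel":[0,16,0],"delta_rot":[0,0,0]}]'
python3 -m pendant '[{"travel":[0,1,0],"delta_rot":[0,0,0]},{"travel":[0,2.5,0],"delta_rot":[0,0,0]},{"travel":[0,4.5,-0.1],"delta_rot":[0,0,0]},{"travel":[0,6.5,-0.1],"delta_rot":[0,0,0]},{"travel":[0,8,-0.1],"delta_rot":[0,0,0]},{"travel":[0,8.5,-0.1],"delta_rot":[0,0,0]},{"travel":[0,8.5,-0.1],"delta_rot":[0,0,0]}]'
python3 -m pendant '[{"travel":[0,0,0],"delta_rot":[0,0,0]},{"travel":[0,0,0],"delta_rot":[0,0,0]},{"travel":[0,0,0],"delta_rot":[0,0,0]},{"travel":[0,0,3],"delta_rot":[0,0,0]},{"travel":[0,0,8],"delta_rot":[0,0,0]},{"travel":[0,2,14],"delta_rot":[0,0,0]},{"travel":[-4,6,18],"delta_rot":[0,0,0]},{"travel":[-8,10,18],"delta_rot":[0,0,0]},{"travel":[-12,12,18],"delta_rot":[0,0,0]},{"travel":[-14,12,18],"delta_rot":[0,0,0]}]' 40 40
python3 - <<'E'
from h import *
a=[]
for n,(x,y,w,h) in dict(scene=(90,110,330,190),top=(100,60,330,190)).items():
    c=cam(n); I=cv2.cvtColor(c['pixels'],4); a.append(cv2.resize(I[y:y+h,x:x+w],None,fx=1.55,fy=1.55))
    hsv=cv2.cvtColor(c['pixels'],cv2.COLOR_RGB2HSV)
    m=((hsv[...,0]>105)&(hsv[...,0]<130)&(hsv[...,1]>140)&(hsv[...,2]>40)).astype(np.uint8)
    k,l,s,ce=cv2.connectedComponentsWithStats(m)
    for i in range(1,k):
        if 2<s[i,4]: print(n,s[i,4],ce[i].round(),at(c,ce[i],.011)[:2].round(3))
    for t in ['cup','jar','reagent_bottle']: print(t,[(round(r['conf'],2),r['location']) for r in recognise(n,t)][:2])
cv2.imwrite('pics/g12.png',np.vstack(a)); panfit([.63,.30,-.03])
E
```

```text
t: 58.98
tcp_pos: [0.6324, 0.3595, 0.0145]
tcp_rot: [1.0, -0.017, 0.001, -0.001]
force: [0.3, 4.2, 0.4]
finger_gap: 0.0128
t: 59.85
tcp_pos: [0.6329, 0.4433, 0.0146]
tcp_rot: [1.0, -0.016, 0.001, 0.0]
force: [0.1, -4.2, 6.3]
finger_gap: 0.0129
t: 61.1
tcp_pos: [0.4897, 0.5657, 0.1944]
tcp_rot: [1.0, -0.015, 0.0, -0.0]
force: [0.5, -1.3, 0.7]
finger_gap: 0.0341
scene 4 [492. 112.] [0.544 0.976]
scene 664 [465. 158.] [0.659 0.725]
scene 24 [353. 190.] [0.589 0.304]
scene 23 [363. 191.] [0.606 0.331]
scene 7 [342. 196.] [0.593 0.26 ]
scene 112 [358. 205.] [0.643 0.286]
scene 32 [415. 237.] [0.813 0.377]
scene 39 [396. 248.] [0.813 0.303]
scene 33 [426. 251.] [0.861 0.377]
scene 41 [386. 253.] [0.813 0.266]
scene 44 [416. 256.] [0.861 0.341]
scene 43 [376. 259.] [0.814 0.229]
scene 44 [406. 262.] [0.861 0.303]
scene 45 [386. 273.] [0.861 0.229]
cup [(0.73, [195.2, 207.7]), (0.44, [359.6, 199.8])]
jar [(0.64, [296.7, 144.4])]
reagent_bottle [(0.77, [112.0, 270.4])]
top 32 [160.  84.] [0.914 0.349]
top 32 [170.  84.] [0.914 0.312]
top 34 [181.  84.] [0.915 0.276]
top 35 [202.  84.] [0.915 0.202]
top 36 [159.  96.] [0.868 0.349]
top 38 [180.  97.] [0.868 0.276]
top 37 [191.  97.] [0.868 0.239]
top 36 [202.  97.] [0.868 0.202]
top 124 [174. 159.] [0.648 0.287]
top 34 [159. 170.] [0.609 0.333]
top 25 [182. 174.] [0.596 0.257]
top 33 [167. 174.] [0.594 0.305]
cup [(0.73, [315.4, 223.7]), (0.46, [189.9, 241.9])]
jar [(0.69, [188.7, 241.8])]
reagent_bottle [(0.69, [399.2, 192.3])]
scene 0.95 1533
top 0.56 1612
pan [ 0.6279  0.2959 -0.0394] cost 0.192 grip [0.6336 0.4408]
```

View pics/g12.png

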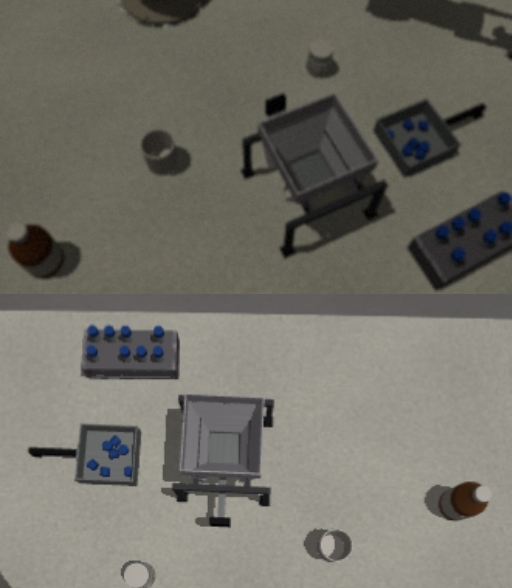

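Seven caps show in the pan: three single ones and a cluster of four (124 px at about 33 px each). No strays are visible, the cup is upright and empty, and the gate is shut.

```bash
python3 -c "
from bench import close_job; print(close_job())"
```

```text
the job is handed in; nothing more can be done
None
```

The batch went through as asked, and I handed the job in at about 61 s on the robot's clock, well inside the 210 s limit.

- **Gate first:** it was about 30 mm open at the start, so I pushed it fully shut before anything went into the hopper.
- **Caps and cup:** I put the three loose caps into the cup with the others, tipped the cup into the shut hopper and stood it back close to its old spot.
- **Pan in:** something knocked the pan about 3 cm aside during the run. I measured it again, gripped its handle and slid it under the chute.
- **Gate and pan out:** I drew the gate 75 mm to its end stop, pushed it shut until it was firm again, and pulled the pan out.

**Last checks:**
- **Caps:** the final pictures show seven in the pan. Four of them form one cluster, counted by its area. The hopper and cup look empty, and I saw no strays.
- **Bottle and jar:** both show within 2–3 pixels of where they started.
- **Pan:** it stands about 10 cm clear of the hopper, with the gripper off it.
- **Disagreements:** the final pan fit matched the image poorly (0.19 mismatch, against about 0.05 earlier). Its position was still within about 5 mm of where the gripper put it. While the pan was under the hopper the fit failed, so I checked it by its handle instead.

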